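# Load the lap-sensor charging rail

### The arm

A 6-joint arm with a two-finger parallel gripper is mounted at the origin on the work surface. World frame = base frame: x ahead of the robot, y to its left, z up, the work surface at z = 0. Lengths are in m, angles in degrees, forces in N, time in s.
With the tool pointing down it reaches from about 0.4 to 0.825 m from the base axis. Payload 7 kg.
Tool frame: the origin (TCP) lies between the finger pads; the fingertips stand 19 mm ahead of it and the grasp point (between the pads) is the TCP; x points along the fingers, y is the direction in which the jaws open and shut, and the axes are right-handed (so a half turn about x gives the same grasp; the last joint's range is limited). The gripper opens to 88 mm and grips with 3 to 60 N. Pads are 19 mm wide; open, the fingers measure 130 mm over their backs; the gripper's body (78 mm by 193 mm) begins 47 mm behind the grasp point.
Start: joints at [87.267, 20.546, 0.682, 0, -70.136, -16.507], TCP at [0.222, 0.637, 0.246] pointing down, gripper open.
Joint ranges: [-176.03, 176.03], [-82.01, 121.73], [-58.28, 71.71], [-173.87, 95.51], [-174.79, -0.11], [-173.66, 173.66]. Speed limits (degrees/s): [136.94, 136.94, 172.46, 180, 180, 180].

### API

Orientations are given as [roll, pitch, yaw] about the fixed x, y, z axes, in that order (R = Rz(yaw) Ry(pitch) Rx(roll)).
In Python, from plant import r gives the robot as it stands.
- The arm moves only by the tool send_rows, never from a script. Its argument "plan" is a list of rows, each a list of 2 entries, a list of its own where there are three numbers: the shift along the tool's x, y, z scaled (see below), then the turn, a rotation vector about the tool's x, y, z scaled (see below). A call has exactly 5 rows; each row is the pose to reach, as a shift and turn from the pose measured when the call began, along the tool's axes at that moment; what a row does not reach only later rows make up. The controller multiplies each number of a shift by 0.15 m and each number of a turn by pi/4 rad. A row lasts 1/10 s, in which the tool goes at most 50 mm and 8.59 degrees, less where a joint would pass 70% of its speed; a pose out of reach is approached as far as the arm can. A call with a number of a shift or a turn outside -1 to 1 is refused whole. A call with a gripper value outside its range is refused whole. "jaw" is the opening, from -1 (shut) to 1 (fully open), so that 0 is half open, set as the call begins (left out, the last holds). The fingers move at their own pace and stop on an object; "force" is the grip in N (left out, the last holds). Time passes only in rows, so rows that repeat a pose let the fingers close, or fill a call up. It gives the time, the measured TCP pose, the force and the opening at its end, in the units of the state.
- r.get_state(): the state, without advancing time (a new reading comes with each control period).
- r.capture(name): name is "scene" or "top" or "wrist"; returns a dict with "color" (384x512x3 uint8, red, green, blue), "range_z" (384x512 float32, m along the optical axis (not along the pixel's ray), 0 where there is no reading), "mtx" (3x3 intrinsics, pixels), "pose" (4x4, takes a point from camera to world coordinates). Camera axes: x right, y down, z forward; pixel columns grow to the right and rows downward; lengths in m; the calibration is good to about 2 mm. A picture is of the moment at which its call begins.
- r.close_job(): hands the job in, once; it reports no verdict.
Trained networks look in a picture, given as the dict that the camera call returned (one of the last four; its "shot" number tells which), for a name from the list of things; names that differ only in an ending like _2 or _b are one class to them, and where a whole thing is asked for, a point or a joint stands for the part that bears it (a point fixed in the world has none). Each returns a list of dicts, best first, with "score" (0 to 1); they miss things now and then, are a little off and sometimes report something else, mostly with a low value. They report only what shows in the picture. A call takes as long as a camera call. They do not tell look-alikes from the thing itself.
- r.find_in(picture, target): "uv" ([column, row] in pixels, amid what is visible of it).
- r.trace(picture, target): "mask" (384x512 bool, what is visible of it) and "uv" ([column, row] in pixels, amid what is visible of it).
The state is a dict: "time_s": time; "joints": joint angles; "qd": joint speeds; "joint_torque": joint torques, N m; "tcp_pos": TCP position; "eef_rot": TCP orientation; "contact_force": force on the tool from outside, world axes, zero at the start; "moment": the same for the moment, N m; "gripper_width": finger opening in m.
Only numpy, scipy, OpenCV 4.12 (cv2) and the standard library are available. Lean on these libraries where they do the work, as an engineer would, in place of code of your own. Each camera call takes 0.05 s, during which the arm holds its last target. There are 200 camera calls.

### The job

A red lap-sensor head already sits at the bottom of the sloping charging rail. Slide the yellow head and then the blue one into the rail behind it from the high open end, lenses facing downhill like the red one's, pushed fully home with no gaps. The orange keeper at the mouth may be in the way: draw it back first if so, and once both are in, slide it fully shut behind them. Leave the black spare head, the tape, the glue bottle and the toy car alone.

Things in the scene. Friction and masses are not known exactly. Their poses are not given: they have to be found in the camera images.
- yellow: yellow lap-sensor head, about 0.12 kg: grey foot 66 long x 56 wide x 8 mm thick under a yellow block 60 long x 34 wide x 46 tall (total height 54). Origin: centre of the foot's underside; +x to the nose (lens on that end face, white stripe on top at that end). Stands upright on the table at any yaw. Grip across the 34 mm block, fingertips over 16 mm above the underside, to clear the rail's lips
- blue: blue lap-sensor head, about 0.12 kg: grey foot 66 long x 56 wide x 8 mm thick under a blue block 60 long x 34 wide x 46 tall (total height 54). Origin: centre of the foot's underside; +x to the nose (lens on that end face, white stripe on top at that end). Stands upright on the table at any yaw. Grip across the 34 mm block, fingertips over 16 mm above the underside, to clear the rail's lips
- yellow_nose (a point): point on the nose end of the yellow head's foot: 33 mm ahead of its origin along +x, 4 mm above the underside
- blue_nose (a point): point on the nose end of the blue head's foot: 33 mm ahead of its origin along +x, 4 mm above the underside
- rail: fixed aluminium C-rail on a plywood stand, tilted 18 degrees. Origin: centre of its floor at the face of the 20 mm high red end stop (low end). +x downhill along the floor to the stop, +y level, across, to the robot's side, +z square to the floor. The red head is fixed at x = -33 mm; packed home, yellow's origin is at x = -99, blue's at -165 mm, y = z = 0, x axes as the rail's. Friction mostly holds heads on the slope
- rail_entry (a point): floor centre where the covered part begins (rail x = -204 mm, covered from there to the stop): walls 60 mm apart inside, lips 12 mm over the floor (tops at 15, flared to 19 at the entry) leaving a 42 mm slot. The foot slides under the lips, the block stands through the slot; a head can enter only from the high end
- rail_load (a point): floor centre of the open loading end (rail x = -252 mm). Open from rail x = -218 to -292 mm, no lips, 12 mm high guide walls 78 mm apart at the high end, narrowing to 62 mm. A head with its origin here lies wholly on it, clear of the keeper
- keeper (a joint): orange keeper: 0 = drawn back, mouth clear; 0.036 m = shut. Shuts in the rail's -y direction, about 1.5 N friction, stays where left. Its 8 mm wide bar crosses the floor at rail x = -212 mm, 2 to 9 mm above it, with its tip at rail y = 30 mm minus the joint value: above about 0.002 it obstructs a foot
- keeper_tab (a point): top centre of the keeper's upright orange tab: 46 mm above the rail floor, rail x = -212 mm, rail y = 82 mm minus the joint value. Tab 12 mm thick along rail y, 22 wide along rail x, 44 tall. A grey shelf level with the rail floor lies under it, out to rail y = 104 mm
- tape: roll of masking tape lying flat, 90 mm across, 25 high, origin at its underside's centre. A bystander: leave it where it is
- glue: upright white glue bottle with red cap, 32 mm across, 100 high, origin at its underside's centre. A bystander: leave it where it is
- car: white toy slot car with red stripe, 122 long (x) x 56 wide x 36 high, origin at table level under its centre. A bystander: leave it where it is
- spare: black-bodied head of the same shape and size as the yellow and blue ones, standing on the table. A bystander: leave it where it is
Things that resemble listed ones, but are neither listed nor needed, are in the scene too. There is more than one size of the yellow; the one meant has the size given above.

How it is judged:
By the outcome, as a careful person would: the job done as asked, in the order asked, and still so for the second after the job is handed in, with the robot touching nothing.
It also fails if it takes over 70 s, if anything falls off the work surface, if the arm or the gripper's body presses on something with over 40 N, if the wrist force passes 120 N, or if a joint passes its speed limit or range.

## Working session

There is one attempt and no reset: what is moved stays moved. The work goes in short steps, Python scripts to look and compute and a tool call to move; the robot and the scene stay as the last step left them, time stands still between calls to the robot, and variables do not carry over. Pictures are saved under pics/ and viewed, about 8 in all and at most 12, crops included, and the job is handed in when it is done.

Besides the shell and the picture viewer there is one more tool, called after "Request:" as name(argument=value, ...), one argument or row to a line, values as JSON. send_rows: Moves the arm, as the interface text tells. Its arguments: {"type":"object","properties":{"plan":{"type":"array"},"jaw":{"type":"number"},"force":{"type":"number"}},"required":["plan"]}

```bash
ls; mkdir -p pics; python3 - <<'E'
from plant import r
import cv2,numpy as np
print(r.get_state())
a=r.capture("scene");b=r.capture("top")
for n,p in(("scene",a),("top",b)):
    np.savez(f"{n}0.npz",**{k:p[k] for k in("color","range_z","mtx","pose")})
    print(n,p["mtx"].tolist(),p["pose"].round(4).tolist())
for t in["yellow","blue","rail","keeper","spare","glue","tape","car"]:
    for n,p in(("scene",a),("top",b)):
        print(t,n,[(np.round(d["uv"]).tolist(),round(d["score"],2)) for d in r.find_in(p,t)[:4]])
cv2.imwrite("pics/a.png",cv2.cvtColor(cv2.resize(b["color"],(800,600)),cv2.COLOR_RGB2BGR))
cv2.imwrite("pics/b.png",cv2.cvtColor(cv2.resize(a["color"],(800,600)),cv2.COLOR_RGB2BGR))
E
```

```text
pics
{'time_s': 0.0, 'joints': array([ 8.72664383e+01,  2.05892188e+01,  6.34081995e-01, -2.04580071e-02,
       -7.01364607e+01, -1.65054915e+01]), 'qd': array([ 0.03333339, -0.01748099, -0.0167258 , -0.07120376, -0.01186075,
        0.04725353]), 'joint_torque': array([-3.15200650e-04, -5.82704079e+01,  2.93067098e+01,  6.99781626e+00,
        6.93427603e-03, -1.61124613e-04]), 'tcp_pos': array([0.22230487, 0.63685274, 0.24464896]), 'eef_rot': array([  94.64931584,   89.90640454, -104.59670401]), 'contact_force': array([ 0.09263758,  0.56278756, -0.22147984]), 'moment': array([ 0.01149558,  0.02039834, -0.01195375]), 'gripper_width': 0.08731379033018209}
scene [[417.9906066804749, 0.0, 253.7795545288729], [0.0, 417.9906066804749, 189.2360259253206], [0.0, 0.0, 1.0]] [[-0.4846, 0.5684, -0.6648, 1.2039], [0.8747, 0.3171, -0.3665, 0.4073], [0.0025, -0.7592, -0.6509, 0.8109], [0.0, 0.0, 0.0, 1.0]]
top [[488.5986064493308, 0.0, 253.751108640986], [0.0, 488.5986064493308, 190.9266852106541], [0.0, 0.0, 1.0]] [[-0.0283, -0.9963, 0.0812, 0.3823], [-0.9996, 0.028, -0.0048, -0.007], [0.0025, -0.0813, -0.9967, 1.5644], [0.0, 0.0, 0.0, 1.0]]
yellow scene [([302.0, 212.0], 0.66), ([325.0, 232.0], 0.64), ([344.0, 208.0], 0.55)]
yellow top [([182.0, 214.0], 0.94), ([182.0, 242.0], 0.7), ([217.0, 224.0], 0.44), ([334.0, 160.0], 0.39)]
blue scene [([141.0, 204.0], 0.57)]
blue top [([336.0, 158.0], 0.81), ([184.0, 214.0], 0.57)]
rail scene [([259.0, 228.0], 0.82)]
rail top [([228.0, 168.0], 0.8)]
keeper scene [([257.0, 190.0], 0.74)]
keeper top [([247.0, 191.0], 0.45)]
spare scene [([169.0, 172.0], 0.78)]
spare top [([348.0, 207.0], 0.9), ([335.0, 158.0], 0.66), ([227.0, 167.0], 0.36)]
glue scene [([187.0, 196.0], 0.8)]
glue top [([335.0, 160.0], 0.16)]
tape scene [([208.0, 183.0], 0.71)]
tape top [([300.0, 206.0], 0.74)]
car scene [([375.0, 301.0], 0.98), ([172.0, 171.0], 0.4)]
car top [([131.0, 168.0], 0.92)]
```

View pics/a.png

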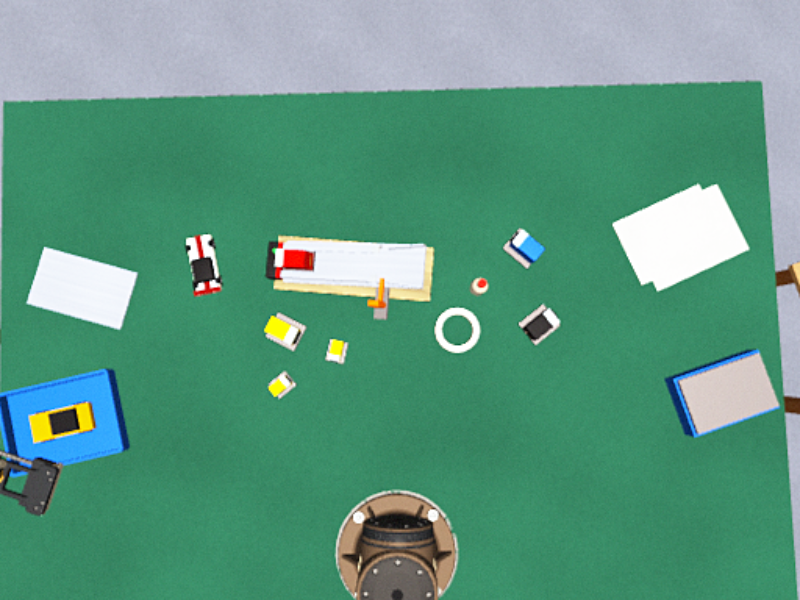

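View pics/b.png

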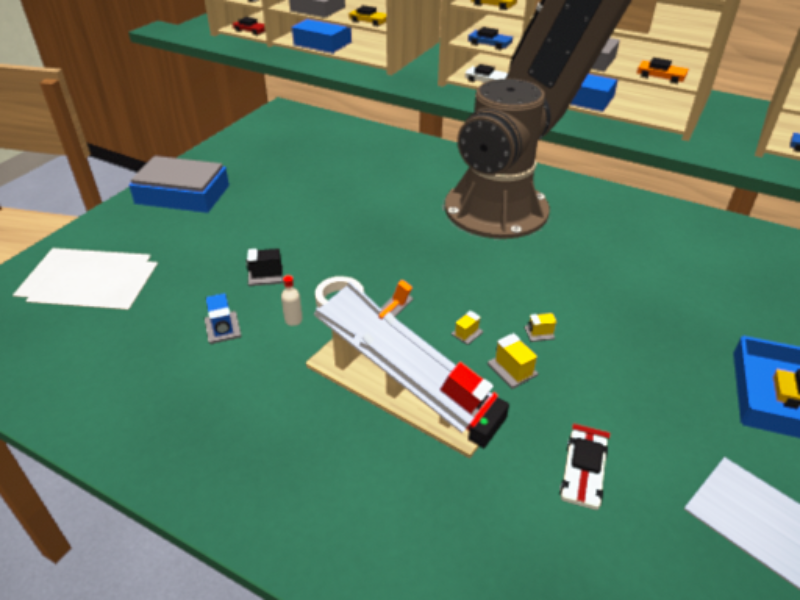

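The top view shows the full-size yellow head at about (182,212) in native pixels, with its stripe facing right. Blue is at (336,158) and the spare at (348,207). The rail runs left to right with its high end on the right, and the orange keeper is at about (243,185). Next I'll measure poses from colour and depth.

```bash
cat > h.py <<'E'
import numpy as np,cv2
from scipy.spatial.transform import Rotation as Ro
def cloud(p):
    z=p["range_z"];v,u=np.mgrid[:384,:512];K=p["mtx"]
    c=np.stack([(u-K[0,2])/K[0,0]*z,(v-K[1,2])/K[1,1]*z,z],-1)
    w=c@p["pose"][:3,:3].T+p["pose"][:3,3];w[z==0]=np.nan;return w
def hsv(p):return cv2.cvtColor(p["color"],cv2.COLOR_RGB2HSV).astype(int)
def R0(s):return Ro.from_euler('xyz',s["eef_rot"],degrees=True).as_matrix()
E
python3 - <<'E'
from h import *
for n in("top","scene"):
    p=dict(np.load(n+"0.npz"));w=cloud(p);h=hsv(p)
    H,S,V=h[...,0],h[...,1],h[...,2]
    tz=w[...,2][(H>60)&(H<90)&(S>120)&(w[...,0]>.3)&(w[...,0]<.8)]
    print(n,"table z",np.nanmedian(tz))
    for nm,m in(("yellow",(H>22)&(H<35)&(S>150)),("blue",(H>98)&(H<125)&(S>120)),("orange",(H>8)&(H<20)&(S>200)),("red",((H<5)|(H>175))&(S>180))):
        m=m&(V>100)&(w[...,2]>.01)&(w[...,2]<.3)&(w[...,0]>.3)&(w[...,0]<.95)&(abs(w[...,1])<.4)
        k,l,st,_=cv2.connectedComponentsWithStats(m.astype(np.uint8))
        for i in range(1,k):
            if st[i,4]<15: continue
            q=w[l==i];zt=np.nanpercentile(q[:,2],95);t=q[q[:,2]>zt-.006]
            print(nm,st[i].tolist(),"z",zt.round(4),"ctr",t.mean(0).round(4),cv2.minAreaRect((t[:,:2]*1000).astype(np.float32)))
    # rail
    m=(S<50)&(V>120)&(w[...,0]>.45)&(w[...,0]<.75)&(w[...,1]>-.15)&(w[...,1]<.3)&(w[...,2]>.04)
    q=w[m]
    A=np.c_[q[:,:2],np.ones(len(q))];k=np.ones(len(q),bool)
    for _ in range(8):
        s=np.linalg.lstsq(A[k],q[k,2],rcond=None)[0];k=abs(A@s-q[:,2])<.004
    print("rail plane",s,k.sum(),len(q),"tilt",np.degrees(np.arctan(np.hypot(*s[:2]))),"dir",np.degrees(np.arctan2(-s[1],-s[0])))
    print(cv2.minAreaRect((q[k][:,:2]*1000).astype(np.float32)))
E
```

```text
top table z -0.0007664930928816815
yellow [169, 202, 17, 16, 150] z 0.0591 ctr [0.4559 0.225  0.0562] ((455.9341125488281, 224.36045837402344), (42.61344909667969, 31.650287628173828), 59.41722106933594)
yellow [211, 217, 9, 10, 67] z 0.0416 ctr [0.4139 0.1084 0.0381] ((414.61279296875, 109.68375396728516), (19.59059715270996, 27.141904830932617), 74.63398742675781)
yellow [172, 243, 11, 10, 65] z 0.0416 ctr [0.337  0.2286 0.0386] ((337.1011962890625, 229.2709197998047), (19.65410614013672, 27.059642791748047), 41.51021957397461)
blue [332, 151, 16, 17, 147] z 0.0579 ctr [ 0.6002 -0.2838  0.055 ] ((599.32080078125, -284.9148864746094), (39.73289489746094, 33.8094367980957), 51.417449951171875)
orange [235, 186, 12, 11, 39] z 0.1441 ctr [0.4916 0.03   0.1428] ((491.890869140625, 29.502819061279297), (23.384592056274414, 8.976388931274414), 88.8572006225586)
red [125, 151, 5, 14, 34] z 0.0291 ctr [0.6212 0.3823 0.0272] ((623.257568359375, 382.7752990722656), (40.07986831665039, 3.734624147415161), 9.598187446594238)
red [176, 160, 24, 18, 211] z 0.1066 ctr [0.5851 0.1735 0.1043] ((584.
[... 2006 characters left out ...]
94)
red [300, 252, 18, 22, 93] z 0.0553 ctr [0.594  0.2179 0.0529] ((591.7594604492188, 217.61297607421875), (8.14928150177002, 73.96735382080078), 82.37283325195312)
red [367, 272, 23, 10, 79] z 0.0343 ctr [0.5355 0.3684 0.0318] ((536.2503051757812, 367.42083740234375), (12.351043701171875, 50.383155822753906), 13.317564964294434)
red [370, 301, 6, 19, 65] z 0.0229 ctr [0.6244 0.3836 0.0209] ((625.7667236328125, 383.9298095703125), (47.30573654174805, 6.674031734466553), 10.558938980102539)
rail plane [-0.00556894 -0.26405008  0.10749014] 1312 3199 tilt 14.794504933963466 dir 88.79178447969693
((530.33837890625, 73.90138244628906), (283.77801513671875, 176.0069122314453), 86.17080688476562)
```

```bash
cat >> h.py <<'E'
def ang(v):return np.degrees(np.arctan2(v[1],v[0])).round(1)
def Rdown(yaw,):  # tool x down, tool y at given world yaw
    c,s=np.cos(np.radians(yaw)),np.sin(np.radians(yaw));x=np.array([0,0,-1.]);y=np.array([c,s,0]);return np.c_[x,y,np.cross(x,y)]
def plan(s,tgt,R,T=None):
    """print the normalised shift & turn for pose tgt,R from state s"""
    A=R0(s);d=A.T@(np.array(tgt)-s["tcp_pos"])/.15;w=Ro.from_matrix(A.T@R).as_rotvec()/(np.pi/4)
    print("shift",d.round(3).tolist(),"turn",w.round(3).tolist(),"mm",round(np.linalg.norm(d)*150),"deg",round(np.linalg.norm(w)*45,1))
E
python3 - <<'E'
from h import *
from plant import r
s=r.get_state();A=R0(s);print(A.round(3).tolist(),"tool y yaw",ang(A[:,1]))
p=r.capture("wrist");T=np.eye(4);T[:3,:3]=A;T[:3,3]=s["tcp_pos"]
print("cam in tool",(np.linalg.inv(T)@p["pose"]).round(3).tolist(),p["mtx"][0,0])
for y in(148,-32,90,-90,0,180):
    print(y);plan(s,[.40,.2,.30],Rdown(y))
E
```

```text
[[0.0, -0.33, -0.944], [0.0, -0.944, 0.33], [-1.0, -0.0, -0.0]] tool y yaw -109.2
cam in tool [[0.0, -0.271, 0.963, -0.139], [1.0, -0.001, -0.0, -0.0], [0.001, 0.963, 0.271, -0.073], [0.0, 0.0, 0.0, 1.0]] 322.8769002489141
148
shift [-0.363, 2.362, -2.078] turn [2.284, 0.0, 0.0] mm 475 deg 102.8
-32
shift [-0.363, 2.362, -2.078] turn [-1.716, -0.0, 0.0] mm 475 deg 77.2
90
shift [-0.363, 2.362, -2.078] turn [3.572, 0.0, 0.0] mm 475 deg 160.8
-90
shift [-0.363, 2.362, -2.078] turn [-0.428, -0.0, 0.0] mm 475 deg 19.2
0
shift [-0.363, 2.362, -2.078] turn [-2.428, -0.0, -0.0] mm 475 deg 109.2
180
shift [-0.363, 2.362, -2.078] turn [1.572, -0.0, 0.0] mm 475 deg 70.8
```

```bash
cat >> h.py <<'E'
def chain(s,wps):
    """wps: list of (pos,R); each assumed reached"""
    s=dict(s)
    for p,R in wps:
        plan(s,p,R);s["tcp_pos"]=np.array(p);s["eef_rot"]=Ro.from_matrix(R).as_euler('xyz',degrees=True)
E
python3 - <<'E'
from h import *
from plant import r
s=r.get_state()
chain(s,[([.30,.50,.24],Rdown(-84)),([.36,.36,.23],Rdown(-59)),([.43,.235,.20],Rdown(-32))])
E
```

```text
shift [0.037, 0.694, -0.79] turn [-0.561, -0.0, 0.0] mm 158 deg 25.2
shift [0.067, 0.97, -0.3] turn [-0.556, -0.0, -0.0] mm 153 deg 25.0
shift [0.2, 0.955, 0.029] turn [-0.6, -0.0, -0.0] mm 146 deg 27.0<sys>:0: UserWarning: Gimbal lock detected. Setting third angle to zero since it is not possible to uniquely determine all angles.
```

Request:
send_rows(
  plan=[
    [[0.02, 0.35, -0.4], [-0.28, 0, 0]],
    [[0.037, 0.694, -0.79], [-0.561, 0, 0]],
    [[0.037, 0.694, -0.79], [-0.561, 0, 0]],
    [[0.037, 0.694, -0.79], [-0.561, 0, 0]],
    [[0.037, 0.694, -0.79], [-0.561, 0, 0]],
  ],
)

```text
time_s: 1.45
tcp_pos: [0.3009, 0.4988, 0.2408]
eef_rot: [-109.3, 89.9, 76.5]
contact_force: [0.4, -0.9, 0.4]
gripper_width: 0.0878
```

Request:
send_rows(
  plan=[
    [[0.067, 0.97, -0.3], [-0.556, 0, 0]],
    [[0.067, 0.97, -0.3], [-0.556, 0, 0]],
    [[0.067, 0.97, -0.3], [-0.556, 0, 0]],
    [[0.067, 0.97, -0.3], [-0.556, 0, 0]],
    [[0.067, 0.97, -0.3], [-0.556, 0, 0]],
  ],
)

```text
time_s: 1.95
tcp_pos: [0.3609, 0.3589, 0.231]
eef_rot: [-142.6, 89.9, 68.1]
contact_force: [-0.2, 0.3, -0.5]
gripper_width: 0.0875
```

Request:
send_rows(
  plan=[
    [[0.2, 0.955, 0.029], [-0.6, 0, 0]],
    [[0.2, 0.955, 0.029], [-0.6, 0, 0]],
    [[0.2, 0.955, 0.029], [-0.6, 0, 0]],
    [[0.2, 0.955, 0.029], [-0.6, 0, 0]],
    [[0.2, 0.955, 0.029], [-0.6, 0, 0]],
  ],
)

```text
time_s: 2.45
tcp_pos: [0.4309, 0.2339, 0.2003]
eef_rot: [-161.6, 89.9, 76.0]
contact_force: [-1.1, 0.7, -0.2]
gripper_width: 0.0875
```

```bash
cat >> h.py <<'E'
def blockpose(w,h,lo,hi,S0,near,rad=.07,ztop=.054):
    """top-face fit of coloured+white block near xy; returns centre, long-axis"""
    H,S,V=h[...,0],h[...,1],h[...,2]
    nr=np.hypot(w[...,0]-near[0],w[...,1]-near[1])<rad
    top=nr&(abs(w[...,2]-ztop)<.006)
    col=top&(H>lo)&(H<hi)&(S>S0);wh=top&(S<60)&(V>120)
    q=w[top];(c,sz,a)=cv2.minAreaRect((q[:,:2]*1000).astype(np.float32))
    print("top",top.sum(),"z",np.median(q[:,2]).round(4),"rect",np.round(c,1),np.round(sz,1),round(a,1),"col",w[col].mean(0).round(4),col.sum(),"white",w[wh].mean(0).round(4),wh.sum())
    foot=nr&(abs(w[...,2]-.008)<.004)&(S<90);f=w[foot]
    if len(f)>20:print(" foot",len(f),cv2.minAreaRect((f[:,:2]*1000).astype(np.float32)))
E
python3 - <<'E'
from h import *
from plant import r
p=r.capture("wrist");np.savez("w1.npz",**{k:p[k] for k in("color","range_z","mtx","pose")})
w=cloud(p);blockpose(w,hsv(p),20,36,120,(.457,.222))
print(r.get_state()["joints"].round(1))
cv2.imwrite("pics/c.png",cv2.cvtColor(p["color"],cv2.COLOR_RGB2BGR))
E
```

```text
top 2386 z 0.0545 rect [449.6 216.4] [60.6 34.1] 61.3 col [0.4541 0.2248 0.0542] 1709 white [0.4391 0.1975 0.0555] 607
 foot 969 ((448.3599548339844, 213.83941650390625), (66.02639770507812, 56.12356185913086), 60.94198226928711)
[ 51.6   5.1 -25.8  -0.  -59.   96. ]
```

View pics/c.png

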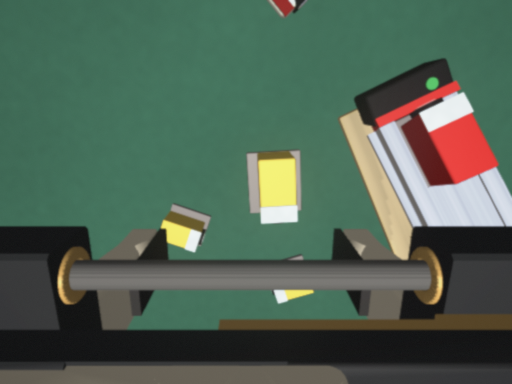

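The wrist view shows yellow at about (277,185), with stripe and nose at the bottom. The fit gives centre (0.4496, 0.2164), nose direction 241°, and a top of 60.6×34.1 mm, which matches the full-size head. Next I'll look at the rail's high end and the keeper.

```bash
python3 -W ignore - <<'E'
from h import *
from plant import r
s=r.get_state()
chain(s,[([.48,.13,.29],Rdown(-17)),([.53,.02,.37],Rdown(-2))])
E
```

```text
shift [-0.596, 0.652, 0.412] turn [-0.344, -0.003, 0.0] mm 146 deg 15.5
shift [-0.533, 0.533, 0.604] turn [-0.333, 0.0, -0.0] mm 145 deg 15.0
```

Request:
send_rows(
  plan=[
    [[-0.596, 0.652, 0.412], [-0.344, -0.003, 0]],
    [[-0.596, 0.652, 0.412], [-0.344, -0.003, 0]],
    [[-0.596, 0.652, 0.412], [-0.344, -0.003, 0]],
    [[-0.596, 0.652, 0.412], [-0.344, -0.003, 0]],
    [[-0.596, 0.652, 0.412], [-0.344, -0.003, 0]],
  ],
)

```text
time_s: 3.0
tcp_pos: [0.4806, 0.1313, 0.2906]
eef_rot: [150.5, 89.9, 43.4]
contact_force: [-0.2, -0.7, 0.3]
gripper_width: 0.0877
```

Request:
send_rows(
  plan=[
    [[-0.533, 0.533, 0.604], [-0.333, 0, 0]],
    [[-0.533, 0.533, 0.604], [-0.333, 0, 0]],
    [[-0.533, 0.533, 0.604], [-0.333, 0, 0]],
    [[-0.533, 0.533, 0.604], [-0.333, 0, 0]],
    [[-0.533, 0.533, 0.604], [-0.333, 0, 0]],
  ],
)

```text
time_s: 3.5
tcp_pos: [0.5305, 0.0222, 0.3697]
eef_rot: [170.6, 89.9, 78.3]
contact_force: [0.4, 0.4, -0.5]
gripper_width: 0.0875
```

```bash
python3 - <<'E'
from h import *
from plant import r
p=r.capture("wrist");np.savez("w2.npz",**{k:p[k] for k in("color","range_z","mtx","pose")})
s=r.get_state();print(s["tcp_pos"],s["joints"].round(1))
cv2.imwrite("pics/d.png",cv2.cvtColor(cv2.resize(p["color"][:260],None,fx=1.5,fy=1.5),cv2.COLOR_RGB2BGR))
w=cloud(p)
for v in(60,100,140,180):print(v,[(u,w[v,u].round(3).tolist()) for u in range(200,340,14)])
E
```

```text
[0.52993338 0.02249565 0.36911093] [ 2.360e+01  3.500e+00 -5.300e+00 -1.000e-01 -8.120e+01  1.543e+02]
60 [(200, [0.463, 0.159, 0.0]), (214, [0.484, 0.158, 0.002]), (228, [0.504, 0.157, 0.0]), (242, [0.525, 0.157, 0.001]), (256, [0.544, 0.149, 0.056]), (270, [0.561, 0.147, 0.071]), (284, [0.58, 0.147, 0.059]), (298, [0.598, 0.146, 0.061]), (312, [0.615, 0.145, 0.069]), (326, [0.648, 0.152, -0.001])]
100 [(200, [0.459, 0.103, 0.002]), (214, [0.48, 0.102, -0.0]), (228, [0.501, 0.101, 0.001]), (242, [0.522, 0.1, 0.011]), (256, [0.542, 0.099, 0.073]), (270, [0.56, 0.098, 0.072]), (284, [0.578, 0.097, 0.07]), (298, [0.597, 0.097, 0.071]), (312, [0.612, 0.096, 0.088]), (326, [0.649, 0.095, 0.001])]
140 [(200, [0.454, 0.043, 0.001]), (214, [0.476, 0.042, 0.002]), (228, [0.497, 0.041, 0.001]), (242, [0.52, 0.042, 0.012]), (256, [0.54, 0.051, 0.104]), (270, [0.558, 0.048, 0.089]), (284, [0.576, 0.048, 0.088]), (298, [0.594, 0.047, 0.088]), (312, [0.612, 0.046, 0.087]), (326, [0.651, 0.035, -0.001])]
180 [(200, [0.448, -0.021, 0.0]), (214, [0.471, -0.022, 0.0]), (228, [0.494, -0.023, 0.002]), (242, [0.52, -0.001, 0.1]), (256, [0.538, -0.0, 0.105]), (270, [0.556, -0.001, 0.104]), (284, [0.574, -0.002, 0.103]), (298, [0.592, -0.002, 0.104]), (312, [0.629, -0.028, 0.001]), (326, [0.652, -0.029, 0.001])]
```

View pics/d.png

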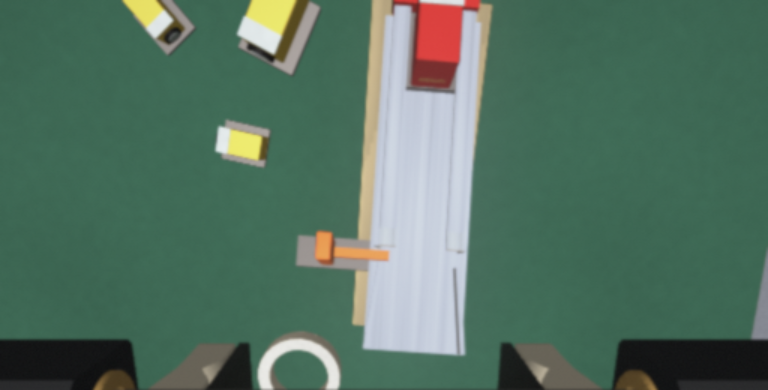

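The view shows the keeper's bar reaching across the left wall at about (385,255) in this enlarged crop. The tab is at (324,247), the red foot's rear edge at y≈90, the lips end at y≈245 and the rail's open end is at y≈350. Next I'll fit the rail frame.

```bash
python3 -W ignore - <<'E'
from h import *
p=dict(np.load("w2.npz"));w=cloud(p);h=hsv(p);H,S,V=h[...,0],h[...,1],h[...,2]
q=w[(w[...,0]>.555)&(w[...,0]<.602)&(w[...,1]>-.04)&(w[...,1]<.095)&(w[...,2]>.05)&(S<60)]
A=np.c_[q[:,:2],np.ones(len(q))];k=np.ones(len(q),bool)
for _ in range(10):
    s=np.linalg.lstsq(A[k],q[k,2],rcond=None)[0];k=abs(A@s-q[:,2])<.003
print("plane",s,k.sum(),len(q),"tilt",np.degrees(np.arctan(np.hypot(*s[:2]))),"dir",np.degrees(np.arctan2(-s[1],-s[0])))
# edges: outermost rail points per y-slice, above table
m=(w[...,2]>.045)&(S<70)&(w[...,0]>.5)&(w[...,0]<.66)
L=[];Rr=[]
for y in np.arange(-.05,.16,.01):
    t=w[m&(abs(w[...,1]-y)<.004)]
    if len(t)>10:
        t=t[t[:,2]>s[0]*t[:,0]+s[1]*t[:,1]+s[2]-.004]
        i,j=t[:,0].argmin(),t[:,0].argmax();hh=lambda v:v[2]-(s@[v[0],v[1],1]);print(round(y,3),t[i].round(4),hh(t[i]).round(3),t[j].round(4),hh(t[j]).round(3))
for nm,mm in(("red",((H<6)|(H>174))&(S>150)&(w[...,0]>.5)&(w[...,1]<.25)),("or",(H>5)&(H<20)&(S>150)&(w[...,2]>.05))):
    t=w[mm&np.isfinite(w[...,2])];hh=t@[-s[0],-s[1],1]-s[2];hh*=np.cos(np.radians(18))
    print(nm,len(t),np.percentile(hh,[2,25,50,75,98]).round(4),t.min(0).round(4),t.max(0).round(4))
    z=np.percentile(hh,95);tt=t[abs(hh-z)<.005];print(len(tt),tt.mean(0).round(4),cv2.minAreaRect((tt[:,:2]*1000).astype(np.float32)))
    if nm=="or":
        b=t[hh<.015];print("bar",len(b),b[:,0].max(),b.mean(0).round(4),cv2.minAreaRect((b[:,:2]*1000).astype(np.float32)))
E
```

```text
plane [-1.06494261  2.51283613  0.89747909] 714 24497 tilt 69.87667003136067 dir -67.03271790163748
-0.05 [ 0.597  -0.0538  0.1285] 0.002 [ 0.6006 -0.0509  0.1297] -0.0Traceback (most recent call last):
  File "<stdin>", line 15, in <module>
ValueError: attempt to get argmin of an empty sequence
```

```bash
cat > rail.py <<'E'
from h import *
def railfit(p):
    w=cloud(p);h=hsv(p);H,S,V=h[...,0],h[...,1],h[...,2];w[225:]=np.nan
    w[w[...,2]>.17]=np.nan
    q=w[(w[...,0]>.555)&(w[...,0]<.602)&(w[...,1]>-.04)&(w[...,1]<.095)&(w[...,2]>.05)&(S<60)]
    A=np.c_[q[:,:2],np.ones(len(q))];k=abs(q[:,2]-.1035+.33*q[:,1])<.015
    for _ in range(10):
        s=np.linalg.lstsq(A[k],q[k,2],rcond=None)[0];k=abs(A@s-q[:,2])<.003
    print("plane",s,k.sum(),len(q),"tilt",np.degrees(np.arctan(np.hypot(*s[:2]))),"dir",np.degrees(np.arctan2(-s[1],-s[0])))
    return w,H,S,V,s
E
python3 -W ignore - <<'E'
from rail import *
w,H,S,V,s=railfit(dict(np.load("w2.npz")))
hh=(w[...,2]-s[0]*w[...,0]-s[1]*w[...,1]-s[2])*.951
m=(S<70)&(w[...,0]>.5)&(w[...,0]<.66)&(hh>-.004)&(hh<.03)
for y in np.arange(-.06,.16,.01):
    g=m&(abs(w[...,1]-y)<.004);t=w[g];e=hh[g]
    if len(t)>10:
        i,j=t[:,0].argmin(),t[:,0].argmax();print(round(y,3),t[i].round(4),e[i].round(3),t[j].round(4),e[j].round(3))
for nm,mm in(("red",((H<6)|(H>174))&(S>150)&(w[...,0]>.5)&(w[...,1]<.25)),("or",(H>5)&(H<20)&(S>150)&(w[...,2]>.05))):
    g=mm&np.isfinite(hh);t=w[g];e=hh[g]
    print(nm,len(t),np.percentile(e,[2,25,50,75,98]).round(4),t.min(0).round(4),t.max(0).round(4))
    z=np.percentile(e,95);tt=t[abs(e-z)<.004];print(len(tt),tt.mean(0).round(4),cv2.minAreaRect((tt[:,:2]*1000).astype(np.float32)))
    if nm=="or":
        b=t[e<.015];print("bar",len(b),b[:,0].max(),b.mean(0).round(4),cv2.minAreaRect((b[:,:2]*1000).astype(np.float32)))
E
```

```text
plane [-0.03582706 -0.32249328  0.12372337] 3475 4114 tilt 17.977068108409117 dir 83.66077756458205
-0.06 [ 0.5778 -0.056   0.1208] -0.0 [ 0.5969 -0.0565  0.1217] 0.001
-0.05 [ 0.519  -0.0498  0.1202] -0.001 [ 0.6006 -0.0509  0.1297] 0.011
-0.04 [ 0.5193 -0.0433  0.1193] 0.0 [ 0.6032 -0.0364  0.1138] -0.0
-0.03 [ 0.5209 -0.0338  0.1156] -0.0 [ 0.6053 -0.0272  0.1088] -0.002
-0.02 [ 0.5213 -0.024   0.1129] 0.0 [ 0.6056 -0.0184  0.1068] -0.001
-0.01 [ 0.523  -0.0132  0.1087] -0.001 [ 0.6074 -0.0087  0.1032] -0.002
0.0 [0.5006 0.0039 0.1048] 0.0 [0.6079 0.0025 0.1002] -0.001
0.01 [0.5007 0.0075 0.1029] -0.0 [0.6096 0.0124 0.0973] -0.001
0.02 [0.5    0.0224 0.0988] 0.0 [0.6102 0.0235 0.0934] -0.001
0.03 [0.5002 0.0261 0.0978] 0.0 [0.6119 0.0322 0.0907] -0.001
0.04 [0.5289 0.0371 0.0925] -0.0 [0.6125 0.0433 0.0866] -0.001
0.05 [0.5293 0.047  0.0898] 0.0 [0.6141 0.0507 0.0843] -0.001
0.06 [0.531  0.0568 0.0863] -0.0 [0.6149 0.058  0.0799] -0.003
0.07 [0.5314 0.0667 0.0826] -0.0 [0.6165 0.0732 0.0771] -0.001
0.08 [0.5331 0.0767 0.0804] 0.0 [0.6169 0.0832 0.0747] -0.0
0.09 [0.5335 0.0866 0.0
[... 314 characters left out ...]
 0.0606] 0.0 [0.6241 0.1425 0.0535] -0.002
0.15 [0.5412 0.1466 0.0577] 0.001 [0.6243 0.1525 0.0515] -0.001
red 1453 [0.0192 0.0503 0.0535 0.0542 0.0553] [0.5552 0.1529 0.0445] [0.6257 0.2194 0.1084]
1081 [0.5855 0.1824 0.1005] ((585.7830810546875, 182.67715454101562), (43.11381912231445, 33.291873931884766), 82.81773376464844)
or 373 [0.0075 0.0092 0.0414 0.0457 0.047 ] [0.4862 0.0124 0.107 ] [0.5394 0.0409 0.149 ]
180 [0.4918 0.0303 0.1445] ((491.5859680175781, 30.155879974365234), (21.161401748657227, 10.625746726989746), 86.96553039550781)
bar 160 0.5394291907209583 [0.5163 0.0163 0.1095] ((517.6610717773438, 15.902168273925781), (6.1512908935546875, 43.91218948364258), 82.25035858154297)
```

```bash
cat > frame.py <<'E'
from h import *
t,c=np.radians(83.5),np.radians(18)
X=np.array([np.cos(t)*np.cos(c),np.sin(t)*np.cos(c),-np.sin(c)]);Z=np.array([np.cos(t)*np.sin(c),np.sin(t)*np.sin(c),np.cos(c)]);Y=np.cross(Z,X)
RR=np.c_[X,Y,Z]
P0=np.array([.5718,.05,0]);P0[2]=-0.03582706*.5718-0.32249328*.05+0.12372337
E
python3 -W ignore - <<'E'
from frame import *;from rail import railfit
w,H,S,V,s=railfit(dict(np.load("w2.npz")))
q=(w-P0)@RR
g=(H>5)&(H<20)&(S>150)&(w[...,2]>.05)
t=q[g&(q[...,2]>.041)];print("tab x",t[:,0].min(),t[:,0].max(),"y",t[:,1].min(),t[:,1].max(),"z",np.median(t[:,2]))
b=q[g&(q[...,2]<.015)&(q[...,2]>.003)];print("bar x",np.percentile(b[:,0],[2,50,98]),"y",b[:,1].min(),b[:,1].max())
f=q[(S<80)&(abs(q[...,1])<.025)&(abs(q[...,2])<.003)];print("floor xrange",np.percentile(f[:,0],[.1,.5,99.5]),f[:,0].min(), np.median(f[:,2]))
red=((H<6)|(H>174))&(S>150)
rt=q[red&(abs(q[...,2]-.054)<.003)&(abs(q[...,1])<.03)];print("redtop x",np.percentile(rt[:,0],[1,99]),"y",np.percentile(rt[:,1],[1,99]))
lp=q[(S<80)&(abs(q[...,1])>.022)&(abs(q[...,1])<.029)&(q[...,2]>.009)&(q[...,2]<.022)];
for sg in(1,-1):
    l=lp[lp[:,1]*sg>0];print("lip",sg,len(l),np.percentile(l[:,0],[0,1,2,5,99]).round(4))
bl=q[(V<110)&(S<90)&(abs(q[...,1])<.025)&(q[...,0]>.05)];print("darkfoot",len(bl), bl[:,0].min() if len(bl) else 0)
wl=q[(q[...,2]>.010)&(q[...,2]<.017)&(q[...,0]>-.03)]; 
for sg in(1,-1):
    l=wl[wl[:,1]*sg>0];print("wall y",sg,np.percentile(l[:,1],[1,10,50,90,99]).round(4))
E
```

```text
plane [-0.03582706 -0.32249328  0.12372337] 3475 4114 tilt 17.977068108409117 dir 83.66077756458205
tab x -0.055664862548095814 -0.03372207574407807 y 0.07181281796368119 0.08324981447236257 z 0.04567025502909236
bar x [-0.047605   -0.04477114 -0.04206064] y 0.02799214335039776 0.07187823525812202
floor xrange [-0.11232612 -0.1109177   0.10159862] -0.11287489602705185 -1.667885208122187e-05
redtop x [0.10130566 0.14457144] y [-0.01461782  0.01732896]
lip 1 900 [-0.0407 -0.0369 -0.0345 -0.0278  0.1667]
lip -1 878 [-0.0379 -0.0361 -0.0344 -0.0282  0.1661]
darkfoot 53 0.10082838054586588
wall y 1 [0.0118 0.0229 0.031  0.1476 0.1616]
wall y -1 [-0.0346 -0.0332 -0.0277 -0.0218 -0.0099]
```

```bash
cat >> frame.py <<'E'
O=P0+.167*X
RK=np.c_[-Z,-Y,-X];RI=np.c_[-Z,Y,X]
def rp(x,y,z):return O+RR@np.array([x,y,z])/1000
def inr(p):return RR.T@(np.array(p)-O)*1000
E
python3 -W ignore - <<'E'
from frame import *
from plant import r
s=r.get_state();print(O)
chain(s,[(rp(-212,77.5,200),RK),(rp(-212,77.5,85),RK),(rp(-212,77.5,42),RK)])
E
```

```text
[0.58977966 0.20780548 0.03550696]
shift [0.52, -0.233, -0.359] turn [0.096, -0.401, -0.014] mm 101 deg 18.6
shift [0.767, -0.0, -0.0] turn [0.0, -0.0, -0.0] mm 115 deg 0.0
shift [0.287, 0.0, 0.0] turn [0.0, -0.0, -0.0] mm 43 deg 0.0
```

Request:
send_rows(
  plan=[
    [[0.52, -0.233, -0.359], [0.096, -0.401, -0.014]],
    [[0.52, -0.233, -0.359], [0.096, -0.401, -0.014]],
    [[0.52, -0.233, -0.359], [0.096, -0.401, -0.014]],
    [[0.52, -0.233, -0.359], [0.096, -0.401, -0.014]],
    [[0.52, -0.233, -0.359], [0.096, -0.401, -0.014]],
  ],
  jaw=-0.09,
)

```text
time_s: 4.05
tcp_pos: [0.4969, 0.0791, 0.2911]
eef_rot: [-0.0, 72.1, -96.4]
contact_force: [-0.0, -0.0, 1.2]
gripper_width: 0.0534
```

Request:
send_rows(
  plan=[
    [[0.25, 0, 0], [0, 0, 0]],
    [[0.5, 0, 0], [0, 0, 0]],
    [[0.7, 0, 0], [0, 0, 0]],
    [[0.767, 0, 0], [0, 0, 0]],
    [[0.767, 0, 0], [0, 0, 0]],
  ],
)

```text
time_s: 4.55
tcp_pos: [0.493, 0.0429, 0.1819]
eef_rot: [-0.1, 72.1, -96.5]
contact_force: [1.3, -0.1, -0.1]
gripper_width: 0.0401
```

```bash
python3 -W ignore - <<'E'
from frame import *
from plant import r
s=r.get_state();print(inr(s["tcp_pos"]),s["joints"].round(1),s["contact_force"],s["gripper_width"])
chain(s,[(rp(-212,77.5,42),RK)])
E
```

```text
[-211.45105324   77.50019715   85.18545749] [ 37.4  10.7 -30.   14.5 -62.7 127.9] [ 1.3167558  -0.05901459 -0.09597805] 0.0401036774914344
shift [0.288, 0.0, 0.004] turn [0.001, -0.001, 0.0] mm 43 deg 0.1
```

Request:
send_rows(
  plan=[
    [[0.1, 0, 0.002], [0, 0, 0]],
    [[0.2, 0, 0.004], [0, 0, 0]],
    [[0.288, 0, 0.004], [0, 0, 0]],
    [[0.288, 0, 0.004], [0, 0, 0]],
    [[0.288, 0, 0.004], [0, 0, 0]],
  ],
)

```text
time_s: 5.05
tcp_pos: [0.4927, 0.0298, 0.1426]
eef_rot: [0.3, 72.1, -96.1]
contact_force: [0.4, 0.3, -0.2]
gripper_width: 0.0398
```

Request:
send_rows(
  plan=[
    [[0, 0, 0], [0, 0, 0]],
    [[0, 0, 0], [0, 0, 0]],
    [[0, 0, 0], [0, 0, 0]],
    [[0, 0, 0], [0, 0, 0]],
    [[0, 0, 0], [0, 0, 0]],
  ],
  jaw=-1,
  force=12,
)

```text
time_s: 5.55
tcp_pos: [0.4927, 0.0299, 0.1428]
eef_rot: [0.4, 72.1, -96.1]
contact_force: [-1.0, 2.1, 2.8]
gripper_width: 0.0118
```

Request:
send_rows(
  plan=[
    [[0, -0.007, 0], [0, 0, 0]],
    [[0, -0.013, 0], [0, 0, 0]],
    [[0, -0.02, 0], [0, 0, 0]],
    [[0, -0.027, 0], [0, 0, 0]],
    [[0, -0.027, 0], [0, 0, 0]],
  ],
)

```text
time_s: 6.05
tcp_pos: [0.4886, 0.0304, 0.1428]
eef_rot: [0.4, 72.1, -96.1]
contact_force: [0.7, -0.6, 0.5]
gripper_width: 0.0114
```

```bash
python3 -W ignore - <<'E'
from frame import *
from plant import r
s=r.get_state();print(inr(s["tcp_pos"]),s["contact_force"],RR.T@s["contact_force"],s["gripper_width"])
E
```

```text
[-211.68230757   80.4834806    44.03105756] [ 0.69911946 -0.57089422  0.48637788] [-0.61449247 -0.75925248  0.31174726] 0.011402052601954952
```

Request:
send_rows(
  plan=[
    [[0, -0.005, 0], [0, 0, 0]],
    [[0, -0.01, 0], [0, 0, 0]],
    [[0, -0.015, 0], [0, 0, 0]],
    [[0, -0.015, 0], [0, 0, 0]],
    [[0, -0.015, 0], [0, 0, 0]],
  ],
)

```text
time_s: 6.55
tcp_pos: [0.4872, 0.0306, 0.1428]
eef_rot: [0.6, 72.2, -95.8]
contact_force: [8.3, -5.4, -4.2]
gripper_width: 0.0117
```

```bash
python3 -W ignore - <<'E'
from frame import *
from plant import r
s=r.get_state();print(inr(s["tcp_pos"]),RR.T@s["contact_force"],s["gripper_width"])
E
```

```text
[-211.63757537   81.85953982   44.09037064] [-2.92022833 -8.84636823 -5.37338975] 0.011677473592263187
```

```bash
python3 -W ignore - <<'E'
from frame import *
from plant import r
s=r.get_state()
chain(s,[(rp(-212,81.5,44),RK),(rp(-212,82,130),RK),([.46,.13,.23],Rdown(-18)),([.449,.2155,.15],Rdown(-29)),([.449,.2155,.04],Rdown(-29))])
E
```

```text
shift [0.001, 0.002, 0.002] turn [0.001, -0.003, -0.005] mm 1 deg 0.3
shift [-0.573, -0.003, -0.0] turn [0.0, -0.0, -0.0] mm 86 deg 0.0
shift [-0.177, -0.254, -0.429] turn [0.253, 0.399, -0.04] mm 79 deg 21.3
shift [0.533, -0.246, -0.519] turn [0.244, -0.0, -0.0] mm 118 deg 11.0
shift [0.733, -0.0, 0.0] turn [0.0, -0.0, -0.0] mm 110 deg 0.0
```

Request:
send_rows(
  plan=[
    [[0, 0.002, 0.002], [0, 0, 0]],
    [[0, 0.002, 0.002], [0, 0, 0]],
    [[0, 0.002, 0.002], [0, 0, 0]],
    [[0, 0.002, 0.002], [0, 0, 0]],
    [[0, 0.002, 0.002], [0, 0, 0]],
  ],
  jaw=-0.2,
)

```text
time_s: 7.05
tcp_pos: [0.4874, 0.0304, 0.1429]
eef_rot: [0.6, 72.2, -95.8]
contact_force: [-0.3, 0.1, 0.3]
gripper_width: 0.0346
```

Request:
send_rows(
  plan=[
    [[-0.1, 0, 0], [0, 0, 0]],
    [[-0.3, 0, 0], [0, 0, 0]],
    [[-0.573, 0, 0], [0, 0, 0]],
    [[-0.573, 0, 0], [0, 0, 0]],
    [[-0.573, 0, 0], [0, 0, 0]],
  ],
)

```text
time_s: 7.55
tcp_pos: [0.4903, 0.0571, 0.2253]
eef_rot: [0.8, 72.3, -95.6]
contact_force: [0.7, 0.1, -1.5]
gripper_width: 0.0351
```

Request:
send_rows(
  plan=[
    [[-0.177, -0.254, -0.429], [0.253, 0.399, -0.04]],
    [[-0.177, -0.254, -0.429], [0.253, 0.399, -0.04]],
    [[-0.177, -0.254, -0.429], [0.253, 0.399, -0.04]],
    [[-0.177, -0.254, -0.429], [0.253, 0.399, -0.04]],
    [[-0.177, -0.254, -0.429], [0.253, 0.399, -0.04]],
  ],
  jaw=0.45,
)

```text
time_s: 8.05
tcp_pos: [0.4598, 0.1293, 0.2302]
eef_rot: [136.4, 89.7, 28.6]
contact_force: [-0.3, 0.8, -0.3]
gripper_width: 0.063
```

Request:
send_rows(
  plan=[
    [[0.533, -0.246, -0.519], [0.244, 0, 0]],
    [[0.533, -0.246, -0.519], [0.244, 0, 0]],
    [[0.533, -0.246, -0.519], [0.244, 0, 0]],
    [[0.533, -0.246, -0.519], [0.244, 0, 0]],
    [[0.533, -0.246, -0.519], [0.244, 0, 0]],
  ],
)

```text
time_s: 8.55
tcp_pos: [0.4489, 0.2147, 0.1501]
eef_rot: [117.5, 89.8, -1.2]
contact_force: [0.1, -0.5, 0.3]
gripper_width: 0.064
```

```bash
python3 -W ignore - <<'E'
from frame import *
from plant import r
p=r.capture("wrist");w=cloud(p);blockpose(w,hsv(p),20,36,120,(.449,.216))
k=dict(np.load("w2.npz"))
h=hsv(p);g=(h[...,0]>5)&(h[...,0]<20)&(h[...,1]>150)
s=r.get_state();print(s["tcp_pos"],s["joints"].round(1))
chain(s,[([.449,.2155,.04],Rdown(-29))])
E
```

```text
top 3450 z 0.0545 rect [449.8 216.3] [60.5 34. ] 61.2 col [0.4546 0.2246 0.0542] 2475 white [0.4392 0.1973 0.0555] 873
 foot 1288 ((448.3761901855469, 213.97970581054688), (65.7984619140625, 56.06431198120117), 61.03813171386719)
[0.44917079 0.2146211  0.15071226] [ 48.3   8.7 -29.1   0.2 -52.  102.8]
shift [0.738, -0.006, -0.002] turn [0.005, -0.004, -0.004] mm 111 deg 0.3
```

Request:
send_rows(
  plan=[
    [[0.2, -0.003, 0], [0, 0, 0]],
    [[0.4, -0.006, -0.002], [0.005, -0.004, -0.004]],
    [[0.6, -0.006, -0.002], [0.005, -0.004, -0.004]],
    [[0.738, -0.006, -0.002], [0.005, -0.004, -0.004]],
    [[0.738, -0.006, -0.002], [0.005, -0.004, -0.004]],
  ],
)

```text
time_s: 9.1
tcp_pos: [0.4484, 0.2137, 0.0387]
eef_rot: [-16.6, 89.8, -135.7]
contact_force: [-0.6, -0.4, 0.3]
gripper_width: 0.0636
```

Request:
send_rows(
  plan=[
    [[0, 0, 0], [0, 0, 0]],
    [[0, 0, 0], [0, 0, 0]],
    [[0, 0, 0], [0, 0, 0]],
    [[0, 0, 0], [0, 0, 0]],
    [[0, 0, 0], [0, 0, 0]],
  ],
  jaw=-1,
  force=30,
)

```text
time_s: 9.6
tcp_pos: [0.4488, 0.2141, 0.0396]
eef_rot: [-14.1, 89.9, -133.2]
contact_force: [-1.7, -1.0, 6.0]
gripper_width: 0.0339
```

```bash
python3 -W ignore - <<'E'
from frame import *
from plant import r
s=r.get_state();print(s["tcp_pos"],s["contact_force"],s["gripper_width"])
# rotate -150 in yaw to 173.5(=-186.5): from -29
P=[.449,.2155]
chain(s,[([.43,.20,.16],Rdown(-60)),([.42,.14,.26],Rdown(-100)),([.45,.05,.30],Rdown(-142)),([.53,.0,.30],Rdown(-184)),(rp(-256,0,110),RI)])
E
```

```text
[0.4488083  0.21405549 0.03955855] [-1.73289622 -0.95973079  5.97733135] 0.03389132378226594
shift [-0.803, -0.065, 0.145] turn [0.688, 0.003, -0.0] mm 123 deg 30.9
shift [-0.667, 0.313, 0.258] turn [0.889, -0.0, -0.0] mm 117 deg 40.0
shift [-0.267, 0.556, -0.301] turn [0.933, -0.0, 0.0] mm 103 deg 42.0
shift [0.0, -0.215, -0.591] turn [0.933, -0.0, 0.0] mm 94 deg 42.0
shift [0.538, -0.24, 0.015] turn [0.055, 0.4, 0.009] mm 88 deg 18.2
```

Request:
send_rows(
  plan=[
    [[-0.3, 0, 0], [0, 0, 0]],
    [[-0.6, -0.03, 0.07], [0.2, 0, 0]],
    [[-0.803, -0.065, 0.145], [0.4, 0, 0]],
    [[-0.803, -0.065, 0.145], [0.55, 0, 0]],
    [[-0.803, -0.065, 0.145], [0.688, 0, 0]],
  ],
)

```text
time_s: 10.1
tcp_pos: [0.4299, 0.2002, 0.1616]
eef_rot: [-142.5, 89.9, 67.2]
contact_force: [1.1, -1.0, -2.0]
gripper_width: 0.034
```

Request:
send_rows(
  plan=[
    [[-0.667, 0.313, 0.258], [0.889, 0, 0]],
    [[-0.667, 0.313, 0.258], [0.889, 0, 0]],
    [[-0.667, 0.313, 0.258], [0.889, 0, 0]],
    [[-0.667, 0.313, 0.258], [0.889, 0, 0]],
    [[-0.667, 0.313, 0.258], [0.889, 0, 0]],
  ],
)

```text
time_s: 10.6
tcp_pos: [0.4192, 0.1399, 0.2624]
eef_rot: [-109.8, 89.8, 59.5]
contact_force: [0.1, 0.3, -1.6]
gripper_width: 0.034
```

Request:
send_rows(
  plan=[
    [[-0.267, 0.556, -0.301], [0.933, 0, 0]],
    [[-0.267, 0.556, -0.301], [0.933, 0, 0]],
    [[-0.267, 0.556, -0.301], [0.933, 0, 0]],
    [[-0.267, 0.556, -0.301], [0.933, 0, 0]],
    [[-0.267, 0.556, -0.301], [0.933, 0, 0]],
  ],
)

```text
time_s: 11.1
tcp_pos: [0.4477, 0.0488, 0.3022]
eef_rot: [-60.2, 89.8, 66.7]
contact_force: [0.0, 0.8, -2.2]
gripper_width: 0.0342
```

Request:
send_rows(
  plan=[
    [[0, -0.215, -0.591], [0.933, 0, 0]],
    [[0, -0.215, -0.591], [0.933, 0, 0]],
    [[0, -0.215, -0.591], [0.933, 0, 0]],
    [[0, -0.215, -0.591], [0.933, 0, 0]],
    [[0, -0.215, -0.591], [0.933, 0, 0]],
  ],
)

```text
time_s: 11.6
tcp_pos: [0.5265, -0.0031, 0.3015]
eef_rot: [9.7, 89.8, 94.2]
contact_force: [0.3, -0.3, -1.7]
gripper_width: 0.0339
```

```bash
python3 -W ignore - <<'E'
from frame import *
from plant import r
s=r.get_state();print(s["tcp_pos"],ang(R0(s)[:,1]),s["joints"].round(1),s["gripper_width"],s["contact_force"])
chain(s,[(rp(-256,0,100),RI),(rp(-256,0,60),RI)])
p=r.capture("wrist");cv2.imwrite("pics/e.png",cv2.cvtColor(p["color"],cv2.COLOR_RGB2BGR))
E
```

```text
[ 0.52653305 -0.00314682  0.3015125 ] 174.5 [ 20.9   4.6 -12.7  -0.2 -72.7 -26.4] 0.03387029577810165 [ 0.2634355  -0.33192067 -1.73596615]
shift [0.612, -0.26, 0.022] turn [0.022, 0.404, 0.003] mm 100 deg 18.2
shift [0.267, -0.0, 0.0] turn [0.0, -0.0, -0.0] mm 40 deg 0.0
```

View pics/e.png

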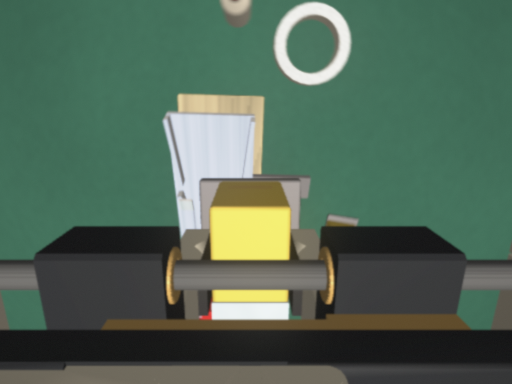

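Yellow is held straight in the fingers, with the foot's rear edge at about (250,185). The open rail is beneath it at about (210,120). I'll lower it onto the loading floor next.

Request:
send_rows(
  plan=[
    [[0.3, -0.13, 0.01], [0.01, 0.2, 0]],
    [[0.612, -0.26, 0.022], [0.022, 0.404, 0.003]],
    [[0.612, -0.26, 0.022], [0.022, 0.404, 0.003]],
    [[0.612, -0.26, 0.022], [0.022, 0.404, 0.003]],
    [[0.612, -0.26, 0.022], [0.022, 0.404, 0.003]],
  ],
)

```text
time_s: 12.15
tcp_pos: [0.566, -0.0031, 0.2111]
eef_rot: [-179.8, 72.1, -96.6]
contact_force: [-0.3, -0.8, 0.3]
gripper_width: 0.0337
```

Request:
send_rows(
  plan=[
    [[0.1, 0, 0], [0, 0, 0]],
    [[0.2, 0, 0], [0, 0, 0]],
    [[0.267, 0, 0], [0, 0, 0]],
    [[0.267, 0, 0], [0, 0, 0]],
    [[0.267, 0, 0], [0, 0, 0]],
  ],
)

```text
time_s: 12.65
tcp_pos: [0.565, -0.0155, 0.1747]
eef_rot: [-179.3, 72.2, -96.2]
contact_force: [1.0, -0.0, -0.9]
gripper_width: 0.0337
```

```bash
cat > st.py <<'E'
from frame import *
from plant import r
s=r.get_state()
def rep():
    print("rail",inr(s["tcp_pos"]).round(2),"F",(RR.T@s["contact_force"]).round(2),"w",s["gripper_width"].round(4),"t",s["time_s"],"rot err deg",(Ro.from_matrix(R0(s).T@RI).as_rotvec(degrees=True)).round(2))
E
python3 -W ignore - <<'E'
from st import *
rep();chain(s,[(rp(-256,0,40.5),RI)])
E
```

```text
Traceback (most recent call last):
  File "st.py", line 5, in rep
    print("rail",inr(s["tcp_pos"]).round(2),"F",(RR.T@s["contact_force"]).round(2),"w",s["gripper_width"].round(4),"t",s["time_s"],"rot err deg",(Ro.from_matrix(R0(s).T@RI).as_rotvec(degrees=True)).round(2))
                                                                                       ^^^^^^^^^^^^^^^^^^^^^^^^
AttributeError: 'float' object has no attribute 'round'
```

```bash
sed -i 's/s\["gripper_width"\].round(4)/round(s["gripper_width"],4)/; s/rotvec(degrees=True)/rotvec()*57.3/' st.py
python3 -W ignore - <<'E'
from st import *
rep();chain(s,[(rp(-256,0,40.5),RI)])
E
```

```text
rail [-256.66   -0.7    62.93] F [ 0.32 -0.96 -0.8 ] w 0.0337 t 12.65 rot err deg [-0.41  0.2   0.08]
shift [0.15, 0.005, 0.004] turn [-0.009, 0.005, 0.002] mm 22 deg 0.5
```

Request:
send_rows(
  plan=[
    [[0.05, 0.003, 0.002], [-0.005, 0.003, 0]],
    [[0.09, 0.005, 0.004], [-0.009, 0.005, 0.002]],
    [[0.12, 0.005, 0.004], [-0.009, 0.005, 0.002]],
    [[0.14, 0.005, 0.004], [-0.009, 0.005, 0.002]],
    [[0.15, 0.005, 0.004], [-0.009, 0.005, 0.002]],
  ],
)

```text
time_s: 13.15
tcp_pos: [0.5635, -0.0218, 0.1525]
eef_rot: [179.8, 72.0, -96.7]
contact_force: [-1.0, 0.8, -2.1]
gripper_width: 0.0338
```

```bash
python3 -W ignore - <<'E'
from st import *
rep();chain(s,[(rp(-256,0,40),RI)])
E
```

```text
rail [-2.5598e+02  1.6000e-01  3.9860e+01] F [ 1.26  1.03 -1.77] w 0.0338 t 13.15 rot err deg [ 0.01 -0.05 -0.05]
shift [-0.001, -0.001, -0.0] turn [0.0, -0.001, -0.001] mm 0 deg 0.1
```

Request:
send_rows(
  plan=[
    [[0, 0, 0.06], [0, 0, 0]],
    [[0, 0, 0.12], [0, 0, 0]],
    [[0, 0, 0.18], [0, 0, 0]],
    [[0, 0, 0.24], [0, 0, 0]],
    [[0, 0, 0.3], [0, 0, 0]],
  ],
)

```text
time_s: 13.65
tcp_pos: [0.5684, 0.0218, 0.1383]
eef_rot: [179.8, 72.0, -96.6]
contact_force: [0.5, 0.5, -2.1]
gripper_width: 0.0336
```

```bash
python3 -W ignore - <<'E'
from st import *
rep();chain(s,[(rp(-103,0,40),RI)])
E
```

```text
rail [-2.0987e+02  1.5000e-01  3.9890e+01] F [ 1.2  -0.39 -1.85] w 0.0336 t 13.65 rot err deg [ 0.03 -0.05 -0.04]
shift [-0.001, -0.001, 0.712] turn [0.001, -0.001, -0.001] mm 107 deg 0.1
```

Request:
send_rows(
  plan=[
    [[0, 0, 0.09], [0, 0, 0]],
    [[0, 0, 0.18], [0, 0, 0]],
    [[0, 0, 0.27], [0, 0, 0]],
    [[0, 0, 0.36], [0, 0, 0]],
    [[0, 0, 0.45], [0, 0, 0]],
  ],
)

```text
time_s: 14.15
tcp_pos: [0.5758, 0.0867, 0.117]
eef_rot: [179.8, 71.9, -96.6]
contact_force: [-0.1, -0.3, -1.0]
gripper_width: 0.0342
```

```bash
python3 -W ignore - <<'E'
from st import *
rep();chain(s,[(rp(-103,0,40),RI)])
E
```

```text
rail [-141.08    0.22   39.8 ] F [ 0.01  0.05 -1.  ] w 0.0342 t 14.15 rot err deg [ 0.05 -0.05 -0.04]
shift [-0.002, -0.002, 0.254] turn [0.001, -0.001, -0.001] mm 38 deg 0.1
```

Request:
send_rows(
  plan=[
    [[0, 0, 0.06], [0, 0, 0]],
    [[0, 0, 0.12], [0, 0, 0]],
    [[0, 0, 0.18], [0, 0, 0]],
    [[0, 0, 0.23], [0, 0, 0]],
    [[0, 0, 0.25], [0, 0, 0]],
  ],
)

```text
time_s: 14.65
tcp_pos: [0.5799, 0.1228, 0.1051]
eef_rot: [179.8, 71.9, -96.6]
contact_force: [0.2, -0.6, -0.8]
gripper_width: 0.0338
```

Request:
send_rows(
  plan=[
    [[0, 0, 0.007], [0, 0, 0]],
    [[0, 0, 0.013], [0, 0, 0]],
    [[0, 0, 0.02], [0, 0, 0]],
    [[0, 0, 0.024], [0, 0, 0]],
    [[0, 0, 0.024], [0, 0, 0]],
  ],
)

```text
time_s: 15.15
tcp_pos: [0.5803, 0.1261, 0.104]
eef_rot: [179.8, 72.0, -96.6]
contact_force: [0.1, -0.1, -1.7]
gripper_width: 0.0342
```

```bash
python3 -W ignore - <<'E'
from st import *
rep();chain(s,[(rp(-99,0,40),RI)])
E
```

```text
rail [-99.4    0.18  39.76] F [ 0.46 -0.07 -1.67] w 0.0342 t 15.15 rot err deg [ 0.05 -0.05 -0.03]
shift [-0.002, -0.001, 0.003] turn [0.001, -0.001, -0.001] mm 0 deg 0.1
```

Request:
send_rows(
  plan=[
    [[0, 0, 0.003], [0, 0, 0]],
    [[0, 0, 0.006], [0, 0, 0]],
    [[0, 0, 0.009], [0, 0, 0]],
    [[0, 0, 0.012], [0, 0, 0]],
    [[0, 0, 0.012], [0, 0, 0]],
  ],
)

```text
time_s: 15.65
tcp_pos: [0.5803, 0.1266, 0.104]
eef_rot: [179.8, 71.8, -96.7]
contact_force: [1.1, -6.3, 3.0]
gripper_width: 0.0341
```

```bash
python3 -W ignore - <<'E'
from st import *
rep()
E
```

```text
rail [-98.9    0.19  39.88] F [-6.8  -1.76  0.99] w 0.0341 t 15.65 rot err deg [ 0.05 -0.17 -0.06]
```

Request:
send_rows(
  plan=[
    [[0, 0, 0.004], [0, 0, 0]],
    [[0, 0, 0.006], [0, 0, 0]],
    [[0, 0, 0.006], [0, 0, 0]],
    [[0, 0, 0.006], [0, 0, 0]],
    [[0, 0, 0.006], [0, 0, 0]],
  ],
)

```text
time_s: 16.15
tcp_pos: [0.5804, 0.1267, 0.104]
eef_rot: [179.7, 71.7, -96.8]
contact_force: [0.9, -5.8, 2.8]
gripper_width: 0.0334
```

Request:
send_rows(
  plan=[
    [[0, 0, 0], [0, 0, 0]],
    [[0, 0, 0], [0, 0, 0]],
    [[0, 0, 0], [0, 0, 0]],
    [[-0.05, 0, 0], [0, 0, 0]],
    [[-0.15, 0, 0], [0, 0, 0]],
  ],
  jaw=0.36,
)

```text
time_s: 16.65
tcp_pos: [0.5806, 0.1336, 0.1251]
eef_rot: [179.4, 71.7, -97.0]
contact_force: [0.1, 0.4, 0.9]
gripper_width: 0.0589
```

```bash
python3 -W ignore - <<'E'
from st import *
rep()
chain(s,[(rp(-130,0,140),RI),([.57,-.03,.28],Rdown(160)),([.585,-.16,.28],Rdown(138)),([.60,-.27,.24],Rdown(138))])
E
```

```text
rail [-98.82   0.71  62.1 ] F [ 0.14 -0.06  0.94] w 0.0589 t 16.65 rot err deg [ 0.06 -0.31 -0.16]
shift [-0.518, -0.003, -0.211] turn [0.001, -0.007, -0.004] mm 84 deg 0.4
shift [-0.125, -0.048, -1.149] turn [0.298, -0.398, 0.047] mm 174 deg 22.5
shift [-0.0, -0.39, -0.78] turn [0.489, 0.0, 0.0] mm 131 deg 22.0
shift [0.267, -0.565, -0.478] turn [0.0, 0.0, 0.0] mm 118 deg 0.0
```

Request:
send_rows(
  plan=[
    [[-0.3, 0, -0.05], [0, 0, 0]],
    [[-0.518, 0, -0.211], [0, 0, 0]],
    [[-0.518, 0, -0.211], [0, 0, 0]],
    [[-0.518, 0, -0.211], [0, 0, 0]],
    [[-0.518, 0, -0.211], [0, 0, 0]],
  ],
)

```text
time_s: 17.15
tcp_pos: [0.5798, 0.1279, 0.2083]
eef_rot: [179.3, 71.7, -97.2]
contact_force: [1.8, -0.1, -0.5]
gripper_width: 0.0594
```

Request:
send_rows(
  plan=[
    [[-0.11, -0.04, -1.0], [0.298, -0.398, 0.047]],
    [[-0.11, -0.04, -1.0], [0.298, -0.398, 0.047]],
    [[-0.11, -0.04, -1.0], [0.298, -0.398, 0.047]],
    [[-0.11, -0.04, -1.0], [0.298, -0.398, 0.047]],
    [[-0.11, -0.04, -1.0], [0.298, -0.398, 0.047]],
  ],
)

```text
time_s: 17.65
tcp_pos: [0.5701, -0.0112, 0.2711]
eef_rot: [159.3, 89.6, -130.9]
contact_force: [-1.1, 0.7, -0.4]
gripper_width: 0.0598
```

Request:
send_rows(
  plan=[
    [[0, -0.43, -0.9], [0.489, 0, 0]],
    [[0, -0.43, -0.9], [0.489, 0, 0]],
    [[0, -0.43, -0.9], [0.489, 0, 0]],
    [[0, -0.43, -0.9], [0.489, 0, 0]],
    [[0, -0.43, -0.9], [0.489, 0, 0]],
  ],
)

```text
time_s: 18.15
tcp_pos: [0.5837, -0.16, 0.2695]
eef_rot: [164.0, 89.4, -148.3]
contact_force: [-0.0, -0.1, -0.8]
gripper_width: 0.0597
```

Request:
send_rows(
  plan=[
    [[0.267, -0.565, -0.478], [0, 0, 0]],
    [[0.267, -0.565, -0.478], [0, 0, 0]],
    [[0.267, -0.565, -0.478], [0, 0, 0]],
    [[0.267, -0.565, -0.478], [0, 0, 0]],
    [[0.267, -0.565, -0.478], [0, 0, 0]],
  ],
)

```text
time_s: 18.65
tcp_pos: [0.5982, -0.2686, 0.2292]
eef_rot: [158.8, 89.4, -153.4]
contact_force: [0.7, 0.1, 1.0]
gripper_width: 0.0594
```

```bash
python3 -W ignore - <<'E'
from st import *
rep();print(s["tcp_pos"],s["joints"].round(1))
p=r.capture("wrist");w=cloud(p);h=hsv(p);np.savez("w3.npz",**{k:p[k] for k in("color","range_z","mtx","pose")})
blockpose(w,h,98,125,120,(.595,-.287))
g=w[(w[...,2]>.05)&(abs(w[...,0]-.53)<.04)&(abs(w[...,1]+.178)<.04)&(w[...,2]<.11)];print("glue",len(g),g.mean(0) if len(g) else 0)
t=r.capture("top");wt=cloud(t);ht=hsv(t)
cv2.imwrite("pics/f.png",cv2.cvtColor(p["color"],cv2.COLOR_RGB2BGR))
E
```

```text
rail [-509.12  -62.33   38.19] F [-0.08 -0.72  1.01] w 0.0594 t 18.65 rot err deg [-35.29  16.92  -6.  ]
[ 0.59823148 -0.26861317  0.22915507] [ -7.   19.6  -3.1   0.4 -67.9 -35.3]
top 2002 z 0.0545 rect [ 604.9 -281.2] [59.8 33.1] 47.8 col [ 0.5986 -0.2873  0.0542] 1447 white [ 0.6195 -0.2647  0.0555] 496
 foot 888 ((606.6043090820312, -278.8480224609375), (65.62344360351562, 56.01247024536133), 47.557369232177734)
glue 1090 [ 0.52808619 -0.18609457  0.07743805]
```

View pics/f.png

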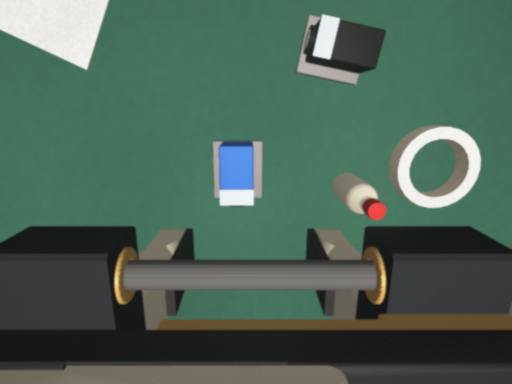

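Blue is at about (237,172) with its stripe and nose at the bottom. The glue bottle is at about (360,200), roughly 12 mm clear of the hand body along the jaw axis. Next I'll pick blue up.

```bash
python3 -W ignore - <<'E'
from st import *
chain(s,[([.606,-.2797,.13],Rdown(137.7)),([.606,-.2797,.043],Rdown(137.7))])
E
```

```text
shift [0.669, -0.089, -0.016] turn [0.004, -0.012, -0.003] mm 101 deg 0.6
shift [0.58, 0.0, -0.0] turn [0.0, 0.0, 0.0] mm 87 deg 0.0
```

Request:
send_rows(
  plan=[
    [[0.2, -0.089, -0.016], [0.004, -0.012, -0.003]],
    [[0.4, -0.089, -0.016], [0.004, -0.012, -0.003]],
    [[0.6, -0.089, -0.016], [0.004, -0.012, -0.003]],
    [[0.669, -0.089, -0.016], [0.004, -0.012, -0.003]],
    [[0.669, -0.089, -0.016], [0.004, -0.012, -0.003]],
  ],
)

```text
time_s: 19.25
tcp_pos: [0.6056, -0.2785, 0.1293]
eef_rot: [117.1, 89.9, 164.9]
contact_force: [0.2, 0.3, 0.5]
gripper_width: 0.0593
```

```bash
python3 -W ignore - <<'E'
from st import *
print(s["tcp_pos"],s["contact_force"]);chain(s,[([.606,-.2797,.043],Rdown(137.7))])
E
```

```text
[ 0.60559207 -0.27847626  0.1292614 ] [0.23138408 0.31389792 0.52751295]
shift [0.575, -0.008, -0.004] turn [0.002, -0.001, -0.002] mm 86 deg 0.1
```

Request:
send_rows(
  plan=[
    [[0.17, -0.008, -0.004], [0, 0, 0]],
    [[0.33, -0.008, -0.004], [0, 0, 0]],
    [[0.48, -0.008, -0.004], [0, 0, 0]],
    [[0.575, -0.008, -0.004], [0, 0, 0]],
    [[0.575, -0.008, -0.004], [0, 0, 0]],
  ],
)

```text
time_s: 19.75
tcp_pos: [0.6058, -0.2793, 0.0425]
eef_rot: [119.8, 89.8, 167.6]
contact_force: [-1.0, -0.6, -0.4]
gripper_width: 0.0596
```

Request:
send_rows(
  plan=[
    [[0, 0, 0], [0, 0, 0]],
    [[0, 0, 0], [0, 0, 0]],
    [[0, 0, 0], [0, 0, 0]],
    [[0, 0, 0], [0, 0, 0]],
    [[0, 0, 0], [0, 0, 0]],
  ],
  jaw=-1,
  force=30,
)

```text
time_s: 20.25
tcp_pos: [0.6062, -0.2794, 0.0435]
eef_rot: [121.2, 89.9, 169.1]
contact_force: [-1.0, 1.6, 5.8]
gripper_width: 0.0339
```

```bash
python3 -W ignore - <<'E'
from st import *
print(s["tcp_pos"],s["contact_force"],s["gripper_width"],ang(R0(s)[:,1]))
chain(s,[([.606,-.28,.17],Rdown(137.7)),([.60,-.17,.26],Rdown(155)),([.57,-.06,.26],Rdown(172)),(rp(-256,0,100),RI)])
E
```

```text
[ 0.60620497 -0.2793611   0.04346733] [-1.02263048  1.6026194   5.8369968 ] 0.03390897058711429 137.8
shift [-0.844, -0.0, -0.005] turn [0.003, -0.001, -0.002] mm 127 deg 0.2
shift [-0.6, 0.523, 0.515] turn [-0.384, 0.0, 0.0] mm 142 deg 17.3
shift [-0.0, 0.491, 0.58] turn [-0.378, 0.0, 0.0] mm 114 deg 17.0
shift [0.335, 0.081, 0.37] turn [-0.033, 0.4, -0.005] mm 76 deg 18.1
```

Request:
send_rows(
  plan=[
    [[-0.25, 0, 0], [0, 0, 0]],
    [[-0.5, 0, 0], [0, 0, 0]],
    [[-0.75, 0, 0], [0, 0, 0]],
    [[-0.844, 0, -0.005], [0, 0, 0]],
    [[-0.844, 0, -0.005], [0, 0, 0]],
  ],
)

```text
time_s: 20.75
tcp_pos: [0.6071, -0.2803, 0.1729]
eef_rot: [-58.9, 89.8, -11.1]
contact_force: [0.0, 0.3, -1.4]
gripper_width: 0.0339
```

Request:
send_rows(
  plan=[
    [[-0.3, 0.2, 0.2], [-0.1, 0, 0]],
    [[-0.6, 0.523, 0.515], [-0.384, 0, 0]],
    [[-0.6, 0.523, 0.515], [-0.384, 0, 0]],
    [[-0.6, 0.523, 0.515], [-0.384, 0, 0]],
    [[-0.6, 0.523, 0.515], [-0.384, 0, 0]],
  ],
)

```text
time_s: 21.25
tcp_pos: [0.6002, -0.1693, 0.2618]
eef_rot: [-60.4, 89.9, 4.8]
contact_force: [-0.1, -0.1, -2.4]
gripper_width: 0.0339
```

Request:
send_rows(
  plan=[
    [[0, 0.491, 0.58], [-0.378, 0, 0]],
    [[0, 0.491, 0.58], [-0.378, 0, 0]],
    [[0, 0.491, 0.58], [-0.378, 0, 0]],
    [[0, 0.491, 0.58], [-0.378, 0, 0]],
    [[0, 0.491, 0.58], [-0.378, 0, 0]],
  ],
)

```text
time_s: 21.75
tcp_pos: [0.5696, -0.0601, 0.2603]
eef_rot: [130.6, 90.0, -147.3]
contact_force: [-0.8, 1.0, -1.5]
gripper_width: 0.034
```

```bash
python3 -W ignore - <<'E'
from st import *
rep()
chain(s,[(rp(-256,0,100),RI),(rp(-256,0,64),RI)])
t=r.capture("scene");w=cloud(t);q=(w-O)@RR;h=hsv(t)
y=(h[...,0]>20)&(h[...,0]<36)&(h[...,1]>130)&(abs(q[...,1])<.06)&(q[...,0]>-.3)&(q[...,0]<0)
print("yellow in rail",np.percentile(q[y],[2,50,98],axis=0).round(4))
E
```

```text
rail [-324.76  -10.3   130.84] F [ 1.35  0.95 -1.18] w 0.034 t 21.75 rot err deg [-1.39 17.97 -0.26]
shift [0.337, 0.078, 0.371] turn [-0.031, 0.399, -0.006] mm 76 deg 18.0
shift [0.24, -0.0, 0.0] turn [0.0, -0.0, -0.0] mm 36 deg 0.0
yellow in rail [[-0.129  -0.0202  0.0146]
 [-0.1051 -0.0168  0.0493]
 [-0.0729  0.0129  0.0558]]
```

Request:
send_rows(
  plan=[
    [[0.1, 0.078, 0.25], [-0.015, 0.2, 0]],
    [[0.337, 0.078, 0.371], [-0.031, 0.399, -0.006]],
    [[0.337, 0.078, 0.371], [-0.031, 0.399, -0.006]],
    [[0.337, 0.078, 0.371], [-0.031, 0.399, -0.006]],
    [[0.337, 0.078, 0.371], [-0.031, 0.399, -0.006]],
  ],
)

```text
time_s: 22.3
tcp_pos: [0.5664, -0.0044, 0.2101]
eef_rot: [-179.9, 72.1, -96.5]
contact_force: [0.5, -0.3, -0.2]
gripper_width: 0.0337
```

Request:
send_rows(
  plan=[
    [[0.1, 0, 0], [0, 0, 0]],
    [[0.18, 0, 0], [0, 0, 0]],
    [[0.24, 0, 0], [0, 0, 0]],
    [[0.24, 0, 0], [0, 0, 0]],
    [[0.24, 0, 0], [0, 0, 0]],
  ],
)

```text
time_s: 22.8
tcp_pos: [0.5654, -0.0159, 0.1762]
eef_rot: [-179.8, 72.1, -96.5]
contact_force: [0.6, 0.6, -0.3]
gripper_width: 0.0335
```

```bash
python3 -W ignore - <<'E'
from st import *
rep()
chain(s,[(rp(-256,0.2,44.2),RI)])
E
```

```text
rail [-257.48   -1.11   64.28] F [ 0.75 -0.54 -0.06] w 0.0335 t 22.8 rot err deg [-0.17  0.09  0.01]
shift [0.134, 0.009, 0.01] turn [-0.004, 0.002, 0.0] mm 20 deg 0.2
```

Request:
send_rows(
  plan=[
    [[0.04, 0.009, 0.01], [-0.004, 0.002, 0]],
    [[0.08, 0.009, 0.01], [-0.004, 0.002, 0]],
    [[0.11, 0.009, 0.01], [-0.004, 0.002, 0]],
    [[0.125, 0.009, 0.01], [-0.004, 0.002, 0]],
    [[0.134, 0.009, 0.01], [-0.004, 0.002, 0]],
  ],
)

```text
time_s: 23.3
tcp_pos: [0.5635, -0.0205, 0.1563]
eef_rot: [180.0, 72.0, -96.5]
contact_force: [0.1, -0.5, -1.2]
gripper_width: 0.0337
```

```bash
python3 -W ignore - <<'E'
from st import *
rep()
chain(s,[(rp(-170,0.2,44),RI)])
E
```

```text
rail [-255.88    0.29   43.88] F [-0.09 -0.14 -1.28] w 0.0337 t 23.3 rot err deg [ 0.03 -0.01 -0.01]
shift [-0.001, -0.001, 0.573] turn [0.001, -0.0, -0.0] mm 86 deg 0.0
```

Request:
send_rows(
  plan=[
    [[0, 0, 0.06], [0, 0, 0]],
    [[0, 0, 0.12], [0, 0, 0]],
    [[0, 0, 0.18], [0, 0, 0]],
    [[0, 0, 0.24], [0, 0, 0]],
    [[0, 0, 0.3], [0, 0, 0]],
  ],
)

```text
time_s: 23.8
tcp_pos: [0.5684, 0.0231, 0.1421]
eef_rot: [179.9, 72.0, -96.5]
contact_force: [0.2, 0.6, -1.3]
gripper_width: 0.0339
```

Request:
send_rows(
  plan=[
    [[0, 0, 0.06], [0, 0, 0]],
    [[0, 0, 0.12], [0, 0, 0]],
    [[0, 0, 0.18], [0, 0, 0]],
    [[0, 0, 0.24], [0, 0, 0]],
    [[0, 0, 0.26], [0, 0, 0]],
  ],
)

```text
time_s: 24.3
tcp_pos: [0.5727, 0.0608, 0.1297]
eef_rot: [179.9, 72.0, -96.5]
contact_force: [-0.4, 0.6, -0.8]
gripper_width: 0.0337
```

```bash
python3 -W ignore - <<'E'
from st import *
rep()
chain(s,[(rp(-164.6,0.2,44),RI)])
E
```

```text
rail [-169.81    0.29   43.82] F [ 0.79  0.46 -0.54] w 0.0337 t 24.3 rot err deg [ 0.09 -0.02 -0.  ]
shift [-0.001, -0.001, 0.035] turn [0.002, -0.0, -0.0] mm 5 deg 0.1
```

Request:
send_rows(
  plan=[
    [[0, 0, 0.008], [0, 0, 0]],
    [[0, 0, 0.016], [0, 0, 0]],
    [[0, 0, 0.024], [0, 0, 0]],
    [[0, 0, 0.03], [0, 0, 0]],
    [[0, 0, 0.034], [0, 0, 0]],
  ],
)

```text
time_s: 24.8
tcp_pos: [0.5733, 0.0653, 0.1283]
eef_rot: [179.9, 71.9, -96.5]
contact_force: [0.9, -2.2, 2.0]
gripper_width: 0.0339
```

```bash
python3 -W ignore - <<'E'
from st import *
rep()
E
```

```text
rail [-165.17    0.28   43.94] F [-2.63 -1.15  1.22] w 0.0339 t 24.8 rot err deg [ 0.07 -0.05 -0.  ]
```

Request:
send_rows(
  plan=[
    [[0, 0, 0.004], [0, 0, 0]],
    [[0, 0, 0.008], [0, 0, 0]],
    [[0, 0, 0.012], [0, 0, 0]],
    [[0, 0, 0.015], [0, 0, 0]],
    [[0, 0, 0.015], [0, 0, 0]],
  ],
)

```text
time_s: 25.3
tcp_pos: [0.5732, 0.0656, 0.1284]
eef_rot: [179.8, 71.8, -96.7]
contact_force: [1.1, -9.2, 4.1]
gripper_width: 0.0338
```

```bash
python3 -W ignore - <<'E'
from st import *
rep()
E
```

```text
rail [-164.89    0.36   44.09] F [-9.87 -2.13  1.08] w 0.0338 t 25.3 rot err deg [ 0.06 -0.23 -0.05]
```

Request:
send_rows(
  plan=[
    [[0, 0, 0], [0, 0, 0]],
    [[0, 0, 0], [0, 0, 0]],
    [[0, 0, 0], [0, 0, 0]],
    [[-0.05, 0, 0], [0, 0, 0]],
    [[-0.15, 0, 0], [0, 0, 0]],
  ],
  jaw=0.3,
)

```text
time_s: 25.8
tcp_pos: [0.5734, 0.0725, 0.1494]
eef_rot: [179.5, 71.7, -97.0]
contact_force: [0.8, 0.3, 0.4]
gripper_width: 0.0566
```

Request:
send_rows(
  plan=[
    [[-0.2, 0, 0], [0, 0, 0]],
    [[-0.3, 0, 0], [0, 0, 0]],
    [[-0.4, 0, 0], [0, 0, 0]],
    [[-0.4, 0, 0], [0, 0, 0]],
    [[-0.4, 0, 0], [0, 0, 0]],
  ],
  jaw=-0.25,
)

```text
time_s: 26.3
tcp_pos: [0.5757, 0.0916, 0.2065]
eef_rot: [179.6, 71.8, -96.9]
contact_force: [0.7, -0.8, -0.0]
gripper_width: 0.033
```

```bash
python3 -W ignore - <<'E'
from st import *
rep()
chain(s,[(rp(-216,81.8,120),RI),(rp(-216,81.8,46),RI)])
t=r.capture("scene");w=cloud(t);q=(w-O)@RR;h=hsv(t)
for n,lo,hi in(("y",20,36),("b",98,125)):
    y=(h[...,0]>lo)&(h[...,0]<hi)&(h[...,1]>130)&(abs(q[...,1])<.04)&(q[...,0]>-.3)&(q[...,0]<0)&(q[...,2]<.06)
    print(n,y.sum(),np.percentile(q[y],[2,50,98],axis=0).round(4).tolist())
E
```

```text
rail [-164.21    0.86  126.48] F [-0.64 -0.77 -0.21] w 0.033 t 26.3 rot err deg [ 0.08 -0.24 -0.12]
shift [0.046, 0.54, -0.344] turn [0.002, -0.005, -0.003] mm 96 deg 0.3
shift [0.493, 0.0, -0.0] turn [0.0, -0.0, -0.0] mm 74 deg 0.0
y 467 [[-0.1307, -0.0201, 0.0154], [-0.1058, -0.0171, 0.0489], [-0.0729, 0.0126, 0.0557]]
b 363 [[-0.1946, -0.0199, 0.0155], [-0.1698, -0.0175, 0.044], [-0.1383, 0.0014, 0.0557]]
```

Request:
send_rows(
  plan=[
    [[0, 0.3, -0.2], [0, 0, 0]],
    [[0.046, 0.54, -0.344], [0, -0.005, -0.003]],
    [[0.046, 0.54, -0.344], [0, -0.005, -0.003]],
    [[0.046, 0.54, -0.344], [0, -0.005, -0.003]],
    [[0.046, 0.54, -0.344], [0, -0.005, -0.003]],
  ],
)

```text
time_s: 26.85
tcp_pos: [0.4896, 0.0497, 0.2158]
eef_rot: [179.8, 71.9, -96.6]
contact_force: [0.0, 0.4, 0.5]
gripper_width: 0.0335
```

Request:
send_rows(
  plan=[
    [[0.15, 0, 0], [0, 0, 0]],
    [[0.3, 0, 0], [0, 0, 0]],
    [[0.42, 0, 0], [0, 0, 0]],
    [[0.48, 0, 0], [0, 0, 0]],
    [[0.485, 0, 0], [0, 0, 0]],
  ],
)

```text
time_s: 27.35
tcp_pos: [0.4869, 0.0269, 0.1455]
eef_rot: [179.5, 71.8, -97.0]
contact_force: [-0.1, -0.6, 0.1]
gripper_width: 0.033
```

Request:
send_rows(
  plan=[
    [[0, 0, 0], [0, 0, 0]],
    [[0, 0, 0], [0, 0, 0]],
    [[0, 0, 0], [0, 0, 0]],
    [[0, 0, 0], [0, 0, 0]],
    [[0, 0, 0], [0, 0, 0]],
  ],
  jaw=-1,
  force=15,
)

```text
time_s: 27.85
tcp_pos: [0.4873, 0.0273, 0.146]
eef_rot: [179.7, 71.9, -96.8]
contact_force: [-0.9, 1.6, 3.0]
gripper_width: 0.0119
```

```bash
python3 -W ignore - <<'E'
from st import *
rep()
E
```

```text
rail [-215.75   81.43   46.09] F [0.47 1.1  3.31] w 0.0119 t 27.85 rot err deg [ 0.1  -0.12 -0.08]
```

Request:
send_rows(
  plan=[
    [[0, -0.04, 0], [0, 0, 0]],
    [[0, -0.08, 0], [0, 0, 0]],
    [[0, -0.13, 0], [0, 0, 0]],
    [[0, -0.18, 0], [0, 0, 0]],
    [[0, -0.22, 0], [0, 0, 0]],
  ],
)

```text
time_s: 28.35
tcp_pos: [0.5211, 0.0236, 0.146]
eef_rot: [179.7, 71.9, -96.7]
contact_force: [-2.1, 2.2, 3.5]
gripper_width: 0.0118
```

Request:
send_rows(
  plan=[
    [[0, -0.004, 0], [0, 0, 0]],
    [[0, -0.008, 0], [0, 0, 0]],
    [[0, -0.012, 0], [0, 0, 0]],
    [[0, -0.016, 0], [0, 0, 0]],
    [[0, -0.02, 0], [0, 0, 0]],
  ],
)

```text
time_s: 28.85
tcp_pos: [0.5228, 0.0233, 0.146]
eef_rot: [179.4, 71.9, -97.0]
contact_force: [-9.9, 7.0, 8.3]
gripper_width: 0.0118
```

```bash
python3 -W ignore - <<'E'
from st import *
rep()
E
```

```text
rail [-215.74   45.63   46.1 ] F [ 2.96 10.64  9.65] w 0.0118 t 28.85 rot err deg [ 0.08 -0.13 -0.16]
```

Request:
send_rows(
  plan=[
    [[0, 0, 0], [0, 0, 0]],
    [[0, 0, 0], [0, 0, 0]],
    [[0, 0, 0], [0, 0, 0]],
    [[-0.03, 0, 0], [0, 0, 0]],
    [[-0.1, 0, 0], [0, 0, 0]],
  ],
  jaw=-0.4,
)

```text
time_s: 29.35
tcp_pos: [0.5229, 0.0276, 0.1601]
eef_rot: [179.2, 71.8, -97.3]
contact_force: [0.4, -0.4, 0.1]
gripper_width: 0.0262
```

Request:
send_rows(
  plan=[
    [[-0.3, 0, 0], [0, 0, 0]],
    [[-0.6, 0, 0], [0, 0, 0]],
    [[-0.9, 0, -0.1], [0, 0, 0]],
    [[-0.95, 0, -0.2], [0, 0, 0]],
    [[-0.95, 0, -0.3], [0, 0, 0]],
  ],
)

```text
time_s: 29.85
tcp_pos: [0.5244, 0.0295, 0.3119]
eef_rot: [179.8, 72.0, -96.6]
contact_force: [0.1, -1.3, -1.1]
gripper_width: 0.0265
```

```bash
python3 -W ignore - <<'E'
from st import *
rep()
p=r.capture("wrist")
t=r.capture("scene")
for n,pp in(("wr",p),("sc",t)):
    w=cloud(pp);q=(w-O)@RR;h=hsv(pp)
    for nm,lo,hi in(("y",20,36),("b",98,125),("or",6,19)):
        y=(h[...,0]>lo)&(h[...,0]<hi)&(h[...,1]>140)&(abs(q[...,1])<.1)&(q[...,0]>-.3)&(q[...,0]<0)&(q[...,2]<.065)&(q[...,2]>-.005)
        if nm=="or":y&=q[...,2]>.035
        if y.sum()>5:print(n,nm,y.sum(),np.percentile(q[y],[2,50,98],axis=0).round(4).tolist())
a=cv2.resize(t["color"][150:300,180:340],None,fx=4,fy=4,interpolation=2);b=cv2.resize(p["color"],None,fx=1,fy=1)
cv2.imwrite("pics/g.png",cv2.cvtColor(a,cv2.COLOR_RGB2BGR));cv2.imwrite("pics/h.png",cv2.cvtColor(b,cv2.COLOR_RGB2BGR))
E
```

```text
rail [-260.91   44.75  205.86] F [-0.82 -0.28 -1.44] w 0.0265 t 29.85 rot err deg [ 0.08 -0.03 -0.04]
wr y 168 [[-0.1316, 0.0025, 0.0273], [-0.1185, 0.0148, 0.0532], [-0.1016, 0.017, 0.055]]
wr or 210 [[-0.2226, 0.0412, 0.0366], [-0.2157, 0.0462, 0.0456], [-0.2049, 0.0512, 0.0471]]
sc y 461 [[-0.1308, -0.0201, 0.0153], [-0.106, -0.017, 0.0484], [-0.0731, 0.013, 0.056]]
sc b 426 [[-0.1944, -0.0201, 0.0155], [-0.1708, -0.0169, 0.0494], [-0.1387, 0.0136, 0.0558]]
sc or 39 [[-0.222, 0.0361, 0.0365], [-0.2099, 0.0386, 0.043], [-0.201, 0.0488, 0.0468]]
```

View pics/g.png

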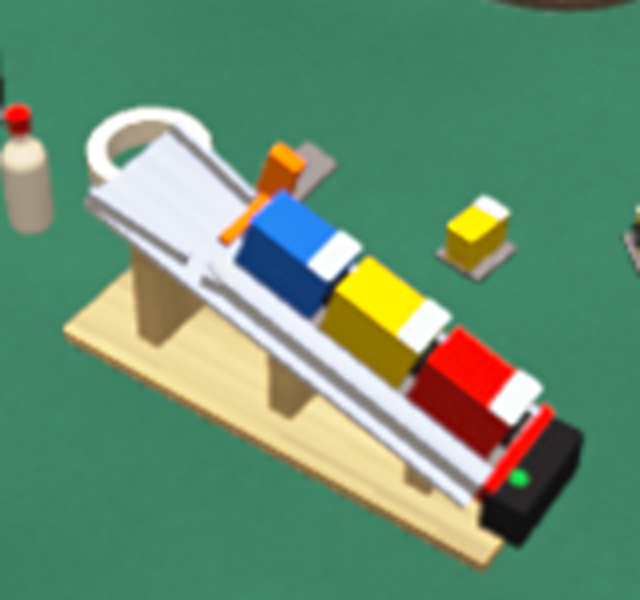

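View pics/h.png

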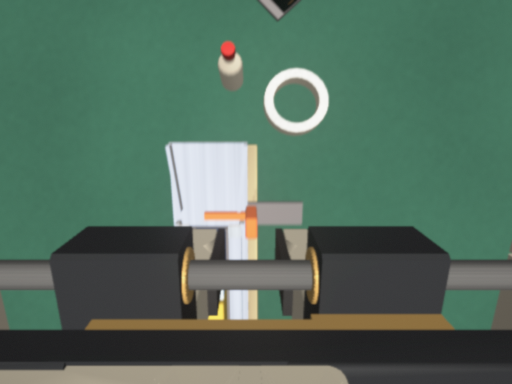

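The scene crop shows red, yellow and blue packed in order, with stripes facing downhill. The orange keeper bar sits across the mouth at about (245,220) in the crop. The wrist view shows the bar crossing behind blue, with its tab at about (252,222), and the hand clear of everything. I'll hand it in.

```bash
python3 -c "
from plant import r
print(r.close_job())"
```

```text
the job is handed in; nothing more can be done
None
```

The job is handed in at about 30 s of robot time. The yellow and then the blue head are in the rail behind the red one, lenses downhill, and the keeper is shut behind them.

- **Keeper opened first:** its bar was partly across the mouth. I drew it back to its stop, with the tab at rail y ≈ 82 mm.
- **Heads:** I slid yellow in until it pressed on red at about 7 N, with the tool point at rail x ≈ -98.9 mm. I then slid blue in until it pressed at about 10 N, at ≈ -164.9 mm. The targets are -99 and -165 mm.
- **Keeper closed:** it travelled 35.8 mm and met its stop at about 10 N. The wrist camera puts the tab at y ≈ 46 mm, where it should be when shut.
- **Final pictures:** the heads stand in order red, yellow, blue with their stripes downhill and no visible foot gaps. Their measured positions did not change after I let go. The arm is clear of everything.
- **Bystanders:** the arm touched none of them, and the tape and glue show no change in the last pictures. I did not re-measure the car or the spare.
- **One disagreement:** an early camera estimate of how far the keeper was closed differed by about 2.5 mm between its tab and its bar. The force at both stops settled it.

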